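# Gauge the bell cranks and pile the good ones on the scale

## Robot

A 6-joint arm with a two-finger parallel gripper is mounted at the origin on the work surface; the furniture and walls round the work are solid. World frame = base frame: x ahead of the robot, y to its left, z up, the work surface at z = 0. Lengths are in mm, angles in rad, forces in N, time in s.
With the tool pointing down it reaches from about 300 to 775 mm from the base axis. Payload 14.6 kg.
Tool frame: the origin (TCP) lies on the front face of the gripper's body, between the roots of the fingers; the fingertips stand 97 mm ahead of it and the grasp point (between the pads) lies 78 mm ahead of it; z points along the fingers, y is the direction in which the jaws open and shut (so a half turn about z gives the same grasp; the last joint's range is limited). The gripper opens to 94 mm and grips with 3 to 60 N. Pads are 16 mm wide; open, the fingers measure 119 mm over their backs; the gripper's body (75 mm by 177 mm) begins 78 mm behind the grasp point.
Start: joints at [-1.303, 0.3, 1.521, -0, 1.321, -0.067], TCP at [180.712, -519.455, 302.646] pointing down, gripper open.
Joint ranges: [-3.03, 3.03], [-0.79, 2.21], [0.23, 2.52], [-1.04, 4.18], [0, 3.07], [-2.55, 2.55]. Speed limits (rad/s): [2.22, 2.22, 2.57, 3.14, 3.14, 3.14].

## Interface

Orientations are given as [roll, pitch, yaw] about the fixed x, y, z axes, in that order (R = Rz(yaw) Ry(pitch) Rx(roll)).
In Python, from cell import manip, eyes, finder gives the robot as it stands.
- The arm moves only by the tool drive_tool, never from a script. Its argument "rows" is a list of rows, each an object with "offset": the shift along the tool's x, y, z in mm, a list of three; "spin": the turn about the tool's z in degrees; "jaw": the finger opening in mm, from 0 to 94. In form: [{"offset": [dx, dy, dz], "spin": spin, "jaw": jaw}, ...]. A call has 1 to 20 rows; each row shifts and turns the commanded pose from where the row before left it, along the tool's axes as they then stand; what a row does not reach is not made up. A row lasts 1/10 s, in which the tool goes at most 50 mm and 8.59 degrees, less where a joint would pass 70% of its speed; a pose out of reach is approached as far as the arm can. A call is refused whole if a number of a shift passes 50 or a number of a turn 8.59, either way. A call with a gripper value outside its range is refused whole. The fingers move at their own pace and stop on an object; "force" is the grip in N (left out, the last holds). Time passes only in rows, so rows that do not move let the fingers close. It gives the time, the measured TCP pose, the force and the opening at its end, in the units of the state.
- manip.read_state(): the state, without advancing time (a new reading comes with each control period).
- eyes.camera(name): name is "scene" or "top" or "wrist"; returns a dict with "color" (480x640x3 uint8, blue, green, red), "depth" (480x640 float32, mm along the optical axis (not along the pixel's ray), 0 where there is no reading), "vfov" (degrees; the focal length in pixels is half the picture's height over the tangent of half this angle, whatever the lens; pixels are square), "cx", "cy" (the principal point, pixels), "rvec" (rotation vector, rad) and "tvec" (3), from world to camera coordinates, as OpenCV has them. Camera axes: x right, y down, z forward; pixel columns grow to the right and rows downward; lengths in mm; the calibration is good to about 2 mm. A picture is of the moment at which its call begins.
- manip.sign_off(): hands the job in, once; it reports no verdict.
Trained networks look in the newest picture that a camera, given by its name, has taken for a name from the list of things; names that differ only in an ending like _2 or _b are one class to them, and where a whole thing is asked for, a point or a joint stands for the part that bears it (a point fixed in the world has none). Each returns a list of dicts, best first, with "p" (0 to 1); they miss things now and then, are a little off and sometimes report something else, mostly with a low value. They report only what shows in the picture. A call takes as long as a camera call.
- finder.find_in(camera, target): "uv" ([column, row] in pixels, amid what is visible of it).
The state is a dict: "clock": time; "joints": joint angles; "qd": joint speeds; "effort": joint torques, N m; "eef_pos": TCP position; "eef_rot": TCP orientation; "wrist_force": force on the tool from outside, world axes, zero at the start; "moment": the same for the moment, N m; "finger_gap": finger opening in mm.
Only numpy, scipy, OpenCV 4.12 (cv2) and the standard library are available. Lean on these libraries where they do the work, as an engineer would, in place of code of your own. Each camera call takes 0.05 s, during which the arm holds its last target. There are 200 camera calls.

## Task

Sort the bell-crank levers lying on the desk with the go pin: those whose bore slides fully down over the pin are good, those that stop at its top are rejects. Pile all the good ones on the scale's small pan for weighing, lying level one on top of another in one free-standing pile that rests on the pan alone, and lay the rejects in the red tray. Do not disturb the mug, the micrometer or the tape.

Things in the scene. Friction and masses are not known exactly. Their poses are not given: they have to be found in the camera images.
- crank_1_bore (a point): Bell-crank lever, blue-green, 250 g. Point: bore centre, 10 mm above the flat underside; z up, x along the long arm (24 mm wide, 14 thick, flat sides, ends 85 mm out). Short arm (22 wide) 90 deg from x towards +y, ends 57 mm out. Hub 36 mm across, 20 high: its boss stands 6 mm above the arms. Balances at x 22, y 9 mm. Bore 24.5 mm (good) or 20 mm (too tight for the pin). May be absent.
- crank_2_bore (a point): Bell-crank lever, blue-green, 250 g. Point: bore centre, 10 mm above the flat underside; z up, x along the long arm (24 mm wide, 14 thick, flat sides, ends 85 mm out). Short arm (22 wide) 115 deg from x towards -y, ends 52 mm out. Hub 36 mm across, 20 high: its boss stands 6 mm above the arms. Balances at x 18, y -6 mm. Bore 24.5 mm (good) or 20 mm (too tight for the pin). May be absent.
- crank_3_bore (a point): Bell-crank lever, blue-green, 250 g. Point: bore centre, 10 mm above the flat underside; z up, x along the long arm (24 mm wide, 14 thick, flat sides, ends 85 mm out). Short arm (22 wide) 100 deg from x towards -y, ends 56 mm out. Hub 36 mm across, 20 high: its boss stands 6 mm above the arms. Balances at x 21, y -8 mm. Bore 24.5 mm (good) or 20 mm (too tight for the pin). May be absent.
- crank_4_bore (a point): Bell-crank lever, blue-green, 250 g. Point: bore centre, 10 mm above the flat underside; z up, x along the long arm (24 mm wide, 14 thick, flat sides, ends 85 mm out). Short arm (22 wide) 125 deg from x towards +y, ends 48 mm out. Hub 36 mm across, 20 high: its boss stands 6 mm above the arms. Balances at x 20, y 5 mm. Bore 24.5 mm (good) or 20 mm (too tight for the pin). May be absent.
- crank_5_bore (a point): Bell-crank lever, blue-green, 250 g. Point: bore centre, 10 mm above the flat underside; z up, x along the long arm (24 mm wide, 14 thick, flat sides, ends 85 mm out). Short arm (22 wide) 95 deg from x towards +y, ends 54 mm out. Hub 36 mm across, 20 high: its boss stands 6 mm above the arms. Balances at x 20, y 7 mm. Bore 24.5 mm (good) or 20 mm (too tight for the pin). May be absent.
- crank_6_bore (a point): Bell-crank lever, blue-green, 250 g. Point: bore centre, 10 mm above the flat underside; z up, x along the long arm (24 mm wide, 14 thick, flat sides, ends 85 mm out). Short arm (22 wide) 110 deg from x towards +y, ends 52 mm out. Hub 36 mm across, 20 high: its boss stands 6 mm above the arms. Balances at x 21, y 7 mm. Bore 24.5 mm (good) or 20 mm (too tight for the pin). May be absent.
- pin_stand: Go pin on a loose steel base 80x80x14 mm, 1.4 kg. Origin: centre of its underside, z up along the pin. Collar 34 mm across with a flat seat 30 mm up; pin 22 mm across from there to 70 mm up, the top 3 mm tapering to 16 mm. A good lever slides down until its underside rests on the seat; a tight one stops on the taper, its underside about 68 mm up.
- pan_top (a point): Centre of the top of the scale's round steel pan, 72 mm across, 5 mm thick, on a neck, 59 mm above the desk. z up, x away from the control panel. The white housing (130x120 mm, fixed; its middle 18 mm from the pan's towards the panel) is at most 46 mm high.
- reject_tray: red reject tray, loose, 0.5 kg, 160 (x) by 220 (y) by 30 mm outside with a 6 mm rim flange all round, walls and floor 5 mm; origin at the centre of its underside
- mug: dark mug, 107 mm high, bystander; origin at its underside
- micrometer: micrometer lying on the desk, 140 mm, bystander
- tape_roll: roll of tape lying on the desk, 104 mm across, 24 mm high, bystander

How it is judged (in metres and radians):
On the way:
1. a good lever is tried on the go pin and slides fully down to the seat (((horizontal distance between crank_1_bore and pin_stand below 0.004 m and z of crank_1_bore in the frame of pin_stand below 0.046 m) or (horizontal distance between crank_3_bore and pin_stand below 0.004 m and z of crank_3_bore in the frame of pin_stand below 0.046 m) or (horizontal distance between crank_4_bore and pin_stand below 0.004 m and z of crank_4_bore in the frame of pin_stand below 0.046 m) or (horizontal distance between crank_6_bore and pin_stand below 0.004 m and z of crank_6_bore in the frame of pin_stand below 0.046 m))), for 0.1 s.
At the end, for the whole second after the job is handed in: All full-size levers lie at rest in one pile on the pan: level within 7 degrees, bores within 50 mm of the pan's centre line, at least 12 mm apart in height. All tight levers lie at rest in the red tray: bore centres inside its walls, under 60 mm above its underside; the tray is level (horizontal distance between each of crank_1_bore, crank_3_bore, crank_4_bore, crank_6_bore and pan_top below 0.05 m and z of each of crank_1_bore, crank_3_bore, crank_4_bore, crank_6_bore in the frame of pan_top above 0.005 m and angle between the z axis of each of crank_1_bore, crank_3_bore, crank_4_bore, crank_6_bore and the z axis of pan_top, either way round below 0.12 rad and linear speed of each of crank_1, crank_3, crank_4, crank_6, crank_2, crank_5 below 0.02 m/s and (z of crank_1_bore in the frame of crank_3_bore above 0.012 m or z of crank_1_bore in the frame of crank_3_bore below -0.012 m) and (z of crank_1_bore in the frame of crank_4_bore above 0.012 m or z of crank_1_bore in the frame of crank_4_bore below -0.012 m) and (z of crank_1_bore in the frame of crank_6_bore above 0.012 m or z of crank_1_bore in the frame of crank_6_bore below -0.012 m) and (z of crank_3_bore in the frame of crank_4_bore above 0.012 m or z of crank_3_bore in the frame of crank_4_bore below -0.012 m) and (z of crank_3_bore in the frame of crank_6_bore above 0.012 m or z of crank_3_bore in the frame of crank_6_bore below -0.012 m) and (z of crank_4_bore in the frame of crank_6_bore above 0.012 m or z of crank_4_bore in the frame of crank_6_bore below -0.012 m) and x of crank_2_bore in the frame of reject_tray between -0.072 and 0.072 m and y of crank_2_bore in the frame of reject_tray between -0.102 and 0.102 m and z of crank_2_bore in the frame of reject_tray between 0.005 and 0.06 m and x of crank_5_bore in the frame of reject_tray between -0.072 and 0.072 m and y of crank_5_bore in the frame of reject_tray between -0.102 and 0.102 m and z of crank_5_bore in the frame of reject_tray between 0.005 and 0.06 m and angle between reject_tray's own z axis and vertical below 0.1 rad); the robot touches nothing.
It fails at once if the mug is shifted by more than 30 mm (distance of mug from where it was at the start of the episode above 0.03 m).
It fails at once if the micrometer is shifted by more than 30 mm (distance of micrometer from where it was at the start of the episode above 0.03 m).
It fails at once if the tape roll is shifted by more than 30 mm (distance of tape_roll from where it was at the start of the episode above 0.03 m).
Of crank_1, crank_3, crank_4, crank_6 only 3 to 4 are there at a start; the rules pass over those that are not, and their reading is None.
Of crank_2, crank_5 only 1 to 2 are there at a start; the rules pass over those that are not, and their reading is None.
At some moment in a run one of pin_stand, reject_tray may be knocked a few centimetres aside while the robot is not near it.
Once in a run the grip may slacken for a moment while it holds something.
It also fails if it takes over 210 s, if anything falls off the work surface, if the arm or the gripper's body presses on something with over 40 N, if the wrist force passes 120 N, or if a joint passes its speed limit or range.

## Working session

There is one attempt and no reset: what is moved stays moved. The work goes in short steps, Python scripts to look and compute and a tool call to move; the robot and the scene stay as the last step left them, time stands still between calls to the robot, and variables do not carry over. Pictures are saved under pics/ and viewed, about 12 in all and at most 16, crops included, and the job is handed in when it is done.

Besides the shell and the picture viewer there is one more tool, called after "Emit:" by a JSON object that holds its "fn" and its "kwargs", one argument or row to a line. drive_tool: Moves the arm, as the interface text tells. Its arguments: {"type":"object","properties":{"rows":{"type":"array","items":{"type":"object","properties":{"offset":{"type":"array","items":{"type":"number"}},"spin":{"type":"number"},"jaw":{"type":"number"}}}},"force":{"type":"number"}},"required":["rows"]}

```bash
ls; mkdir -p pics
cat > h.py <<'E'
import numpy as np, cv2
from cell import manip, eyes, finder
def cam(n):
    c=eyes.camera(n); c['f']=240/np.tan(np.radians(c['vfov'])/2)
    c['R']=cv2.Rodrigues(np.array(c['rvec'],float))[0]; c['t']=np.array(c['tvec'],float).ravel(); return c
def world(c):
    v,u=np.mgrid[:480,:640]; d=c['depth']
    P=np.stack([(u-c['cx'])/c['f']*d,(v-c['cy'])/c['f']*d,d],-1)
    return (P-c['t'])@c['R']
def proj(c,p):
    q=np.atleast_2d(p)@c['R'].T+c['t']; return q[:,:2]/q[:,2:]*c['f']+[c['cx'],c['cy']]
E
python3 - <<'E'
from h import *
print(manip.read_state())
for n in ['top','scene']:
    c=cam(n); cv2.imwrite(f'pics/{n}0.png',c['color']); W=world(c); np.save(n+'W.npy',W)
    print(n,c['vfov'],c['cx'],c['cy'],(-c['R'].T@c['t']).round())
    for t in ['crank_1_bore','pin_stand','pan_top','reject_tray','mug','micrometer','tape_roll']:
        for r in finder.find_in(n,t):
            u,v=np.array(r['uv']).round().astype(int); print(t,round(r['p'],2),u,v,W[v,u].round())
E
```

```text
pics
{'clock': 0.0, 'joints': array([-1.30261431e+00,  3.00468323e-01,  1.52158277e+00, -2.30963023e-05,
        1.32069411e+00, -6.66049613e-02]), 'qd': array([-0.00024824,  0.00076427,  0.00018527, -0.00068823, -0.00172379,
        0.00086838]), 'effort': array([-2.54522405e-03, -5.31799221e+01, -3.52743208e+01,  7.06912042e-02,
        2.43211380e-02, -8.08589402e-05]), 'eef_pos': array([ 180.66334032, -519.32165502,  302.08707499]), 'eef_rot': array([-3.14044117e+00, -5.43873400e-05,  3.34792675e-01]), 'wrist_force': array([ 0.40103434,  0.27993677, -0.91643242]), 'moment': array([ 0.03622102,  0.02198268, -0.03936405]), 'finger_gap': 94.09227717943473}
top 50.00729681353102 320.4388317490943 235.5557114126919 [ 307.  -52. 1281.]
crank_1_bore 0.55 439 279 [ 423. -323.   25.]
crank_1_bore 0.28 308 274 [446.  -3.  13.]
pin_stand 0.73 368 267 [ 452. -148.   70.]
pan_top 0.93 297 198 [628.  17.  63.]
pan_top 0.29 212 149 [771. 233.  35.]
reject_tray 0.96 164 281 [440. 356.   7.]
mug 0.78 214 149 [771. 228.  36.]
mug 0.58 500 321 [ 318. -469.    1.]
mug 0.55 308 273 [448.  -4.  20.]
micrometer 0.63 382 172 [ 707. -201.   -1.]
tape_roll 0.73 502 336 [ 282. -471.   -1.]
tape_roll 0.55 164 279 [445. 357.   4.]
scene 51.71687224789807 317.62193161752526 231.26529130321893 [-231.  727.  541.]
crank_1_bore 0.62 194 344 [452. 355.   8.]
pin_stand 0.83 376 262 [ 436. -140.   16.]
pan_top 0.83 271 255 [591.  61.  44.]
reject_tray 0.92 197 343 [453. 349.   6.]
mug 0.92 173 244 [716. 241.  84.]
micrometer 0.63 315 229 [ 709. -198.    4.]
tape_roll 0.32 336 282 [425.  12.  21.]
```

Run:
```python
import cv2
i=cv2.imread('pics/top0.png'); cv2.imwrite('pics/top0z.png',cv2.resize(i[90:390,110:540],(800,558),interpolation=cv2.INTER_CUBIC))
```

```text
(no output)
```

View pics/top0z.png

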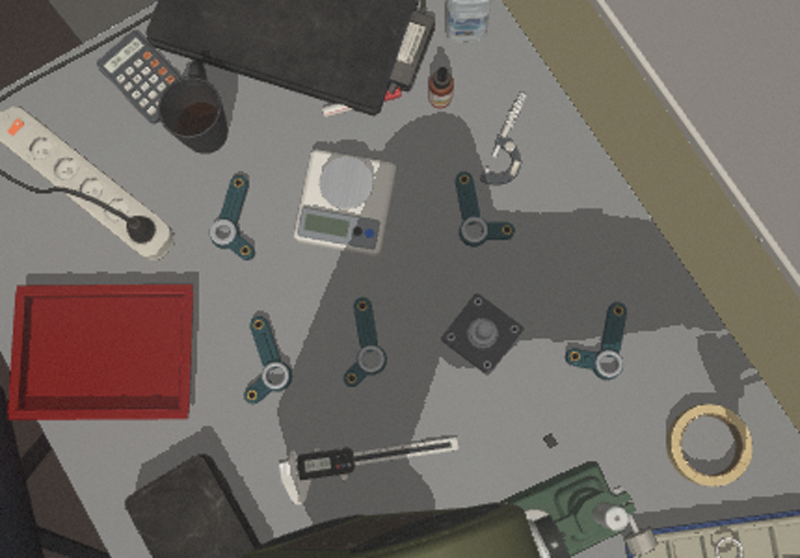

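View pics/scene0.png

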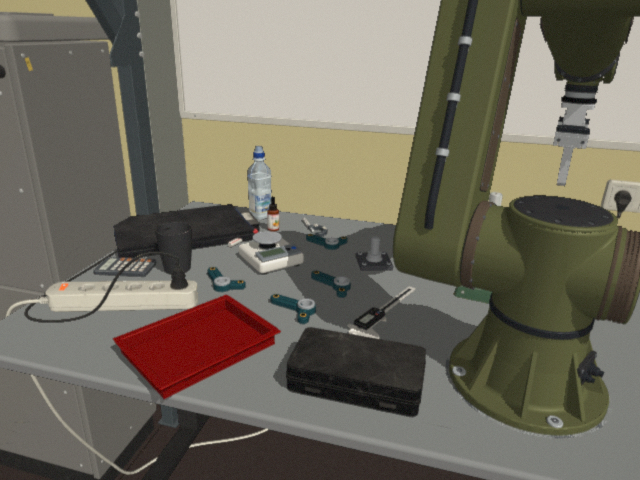

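The top view shows five levers, with bores at crop pixels A(224,231), B(275,375), C(371,358), D(474,230) and E(608,363). The pin is at (482,333), the pan at (346,182) and the tray at (103,351). Next I turn these into world coordinates.

```bash
cat >> h.py <<'E'
def ray(c,uv,z):
    uv=np.atleast_2d(uv).astype(float); d=np.c_[(uv-[c['cx'],c['cy']])/c['f'],np.ones(len(uv))]@c['R']
    o=-c['R'].T@c['t']; return (o+d*((z-o[2])/d[:,2:]))
def go(x,y,z,yawdeg,s=None):
    "TCP target -> tool-axis shift (before spin) and spin"
    s=s or manip.read_state(); R=cv2.Rodrigues(np.zeros(3))[0]
    from scipy.spatial.transform import Rotation as Ro
    R=Ro.from_euler('xyz',s['eef_rot']).as_matrix(); d=R.T@(np.array([x,y,z])-s['eef_pos'])
    yaw=np.degrees(s['eef_rot'][2]); print('shift',d.round(1),'spin',round(-(yawdeg-yaw),1),'| pos',s['eef_pos'].round(1),'yaw',round(yaw,2),'t',round(s['clock'],1),'gap',round(s['finger_gap'],1),'F',s['wrist_force'].round(1))
E
python3 - <<'E'
from h import *
c=cam('top')
pts=dict(A=[(224,231),(238,183),(248,251)],B=[(275,375),(258,323),(251,395)],C=[(371,358),(362,305),(350,378)],D=[(474,230),(463,180),(507,230)],E=[(608,363),(617,310),(573,356)])
k=430/800
for n,p in pts.items():
    uv=np.array(p)*k+[110,90]; a=ray(c,uv[0],20)[0]; b=ray(c,uv[1:],14)
    l=b-a; an=np.degrees(np.arctan2(l[:,1],l[:,0])); print(n,a.round(),an.round(),'diff',(an[1]-an[0]+180)%360-180, np.hypot(l[:,0],l[:,1]).round())
for n,p,z in [('pin',(482,329),70),('pan',(346,180),59),('tray',(103,351),30),('mugtop',(193,107),107)]:
    print(n,ray(c,np.array(p)*k+[110,90],z)[0].round())
w=cam('wrist'); cv2.imwrite('pics/w0.png',w['color']); 
from scipy.spatial.transform import Rotation as Ro
s=manip.read_state(); R=Ro.from_euler('xyz',s['eef_rot']).as_matrix()
print('wristcam in tool',R.T@(-w['R'].T@w['t']-s['eef_pos']),'axis',R.T@w['R'].T, w['vfov'],w['cx'],w['cy'])
go(450,-325,180,-10)
E
```

```text
A [603. 188.  20.] [ -15. -131.] diff -116.33423764681635 [71. 42.]
B [406. 120.  20.] [ 18. 127.] diff 109.08494213303669 [74. 41.]
C [425.  -7.  20.] [  8. 131.] diff 122.8390392230549 [73. 38.]
D [ 593. -150.   20.] [  9. -90.] diff -99.17172204807906 [73. 45.]
E [ 409. -317.   20.] [-14.  76.] diff 90.280849197365 [73. 45.]
pin [ 453. -150.   70.]
pan [657.  19.  59.]
tray [443. 346.  30.]
mugtop [748. 213. 107.]
wristcam in tool [ 67.35495573  -0.55365487 -81.95081868] axis [[ 2.74057910e-04 -9.73115592e-01 -2.30317107e-01]
 [ 9.99999610e-01  4.59936211e-04 -7.53366943e-04]
 [ 8.39044296e-04 -2.30316811e-01  9.73115339e-01]] 61.67915252728123 316.6441335001682 233.59509840396078
shift [318.2 -95.2 122.6] spin 29.2 | pos [ 180.7 -519.4  302.6] yaw 19.18 t 0.9 gap 93.8 F [-0.4 -0.1  0.3]
```

```bash
python3 -c "
from h import *
go(434,-322,200,168)"
```

```text
shift [ 304.1 -103.3  102.6] spin -148.8 | pos [ 180.7 -519.4  302.6] yaw 19.18 t 0.9 gap 93.8 F [-0.4 -0.1  0.3]
```

Emit:
{"fn": "drive_tool", "kwargs": {
  "rows": [
    {"offset": [30.4,-10.3,10.2],"jaw": 60},
    {"offset": [30.4,-10.3,10.2]},
    {"offset": [30.4,-10.3,10.2]},
    {"offset": [30.4,-10.3,10.2]},
    {"offset": [30.4,-10.3,10.2]},
    {"offset": [30.4,-10.3,10.2]},
    {"offset": [30.4,-10.3,10.2]},
    {"offset": [30.4,-10.3,10.2]},
    {"offset": [30.4,-10.3,10.2]},
    {"offset": [30.4,-10.3,10.2]}
  ]
}}

```text
validation failed for argument at $.ro...
```

Emit:
{"fn": "drive_tool", "kwargs": {
  "rows": [
    {"spin": -8.27},
    {"spin": -8.27},
    {"spin": -8.27},
    {"spin": -8.27},
    {"spin": -8.27},
    {"spin": -8.27},
    {"spin": -8.27},
    {"spin": -8.27},
    {"spin": -8.27},
    {"spin": -8.27},
    {"spin": -8.27},
    {"spin": -8.27},
    {"spin": -8.27},
    {"spin": -8.27},
    {"spin": -8.27},
    {"spin": -8.27},
    {"spin": -8.27},
    {"spin": -8.27},
    {},
    {}
  ]
}}

```text
validation failed for argument at $.ro...
```

```bash
python3 -c "
from h import *
go(434,-322,200,168)
c=cam('wrist'); cv2.imwrite('pics/w1.png',c['color']); np.savez('w1.npz',**c)
W=world(c); print(proj(c,[409,-317,20]))"
```

```text
shift [ 304.1 -103.3  102.6] spin -148.8 | pos [ 180.7 -519.4  302.6] yaw 19.18 t 0.9 gap 93.8 F [-0.4 -0.1  0.3]
[[ 164.93297791 -152.06534724]]
```

View pics/w1.png

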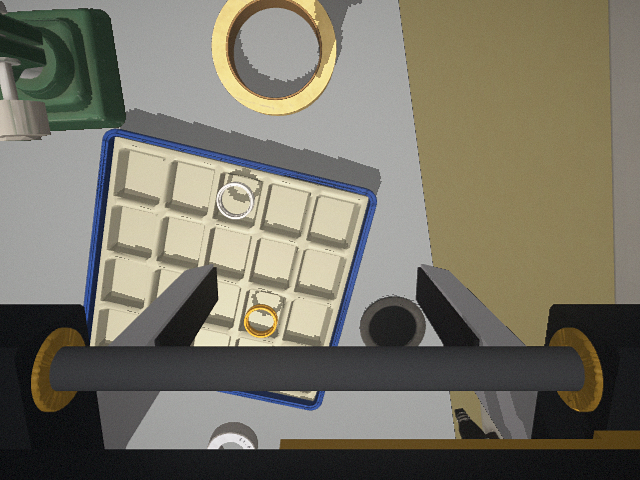

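That picture is from the start pose: parts box, tape roll at (275,50), and the fingers at the bottom. The rows were refused because every field has to be given.

Emit:
{"fn": "drive_tool", "kwargs": {
  "rows": [
    {"offset": [30.4,-10.3,10.2],"spin": 0,"jaw": 60},
    {"offset": [30.4,-10.3,10.2],"spin": 0,"jaw": 60},
    {"offset": [30.4,-10.3,10.2],"spin": 0,"jaw": 60},
    {"offset": [30.4,-10.3,10.2],"spin": 0,"jaw": 60},
    {"offset": [30.4,-10.3,10.2],"spin": 0,"jaw": 60},
    {"offset": [30.4,-10.3,10.2],"spin": 0,"jaw": 60},
    {"offset": [30.4,-10.3,10.2],"spin": 0,"jaw": 60},
    {"offset": [30.4,-10.3,10.2],"spin": 0,"jaw": 60},
    {"offset": [30.4,-10.3,10.2],"spin": 0,"jaw": 60},
    {"offset": [30.4,-10.3,10.2],"spin": 0,"jaw": 60}
  ]
}}

```text
clock: 1.95
eef_pos: [435.0, -321.4, 200.3]
eef_rot: [3.141, -0.0, 0.335]
wrist_force: [0.2, -0.5, -0.2]
finger_gap: 60.1
```

Emit:
{"fn": "drive_tool", "kwargs": {
  "rows": [
    {"offset": [0,0,0],"spin": -8.27,"jaw": 60},
    {"offset": [0,0,0],"spin": -8.27,"jaw": 60},
    {"offset": [0,0,0],"spin": -8.27,"jaw": 60},
    {"offset": [0,0,0],"spin": -8.27,"jaw": 60},
    {"offset": [0,0,0],"spin": -8.27,"jaw": 60},
    {"offset": [0,0,0],"spin": -8.27,"jaw": 60},
    {"offset": [0,0,0],"spin": -8.27,"jaw": 60},
    {"offset": [0,0,0],"spin": -8.27,"jaw": 60},
    {"offset": [0,0,0],"spin": -8.27,"jaw": 60},
    {"offset": [0,0,0],"spin": -8.27,"jaw": 60},
    {"offset": [0,0,0],"spin": -8.27,"jaw": 60},
    {"offset": [0,0,0],"spin": -8.27,"jaw": 60},
    {"offset": [0,0,0],"spin": -8.27,"jaw": 60},
    {"offset": [0,0,0],"spin": -8.27,"jaw": 60},
    {"offset": [0,0,0],"spin": -8.27,"jaw": 60},
    {"offset": [0,0,0],"spin": -8.27,"jaw": 60},
    {"offset": [0,0,0],"spin": -8.27,"jaw": 60},
    {"offset": [0,0,0],"spin": -8.27,"jaw": 60},
    {"offset": [0,0,0],"spin": 0,"jaw": 60},
    {"offset": [0,0,0],"spin": 0,"jaw": 60}
  ]
}}

```text
clock: 3.95
eef_pos: [434.0, -322.3, 200.7]
eef_rot: [3.142, 0.0, 2.928]
wrist_force: [-0.5, 0.1, 0.6]
finger_gap: 60.1
```

```bash
python3 -c "
from h import *
go(434,-322,200,168)
c=cam('wrist'); cv2.imwrite('pics/w2.png',c['color']); np.savez('w2.npz',**c)
W=world(c); print(proj(c,[409,-317,20]))"
```

```text
shift [0.1 0.3 0.7] spin -0.2 | pos [ 434.  -322.3  200.7] yaw 167.79 t 4.0 gap 60.1 F [-0.5  0.1  0.6]
[[314.65430424 201.45537091]]
```

View pics/w2.png

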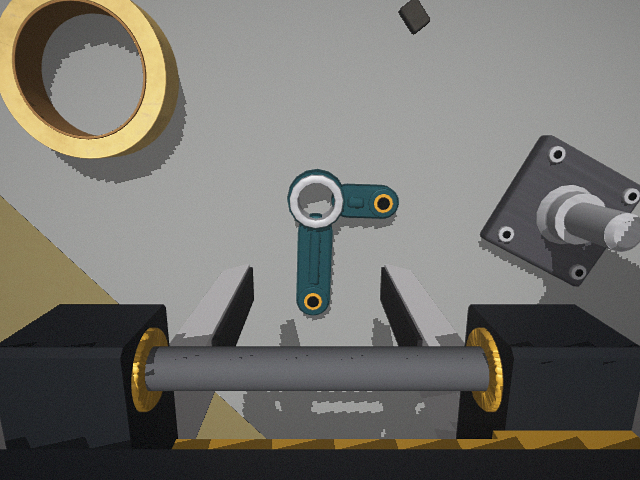

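The wrist view shows the lever with its bore at (316,199), long-arm hole at (313,301), short-arm hole at (383,203), and the pin at the right. I'll write a detector from the white ring and orange eyelets.

```bash
cat >> h.py <<'E'
def lever(c,hz=20,near=None):
    "levers in view: bore xy (boss top at height hz), long-arm angle, arm angle diff, bore/ring diameters"
    W=world(c); hsv=cv2.cvtColor(c['color'],cv2.COLOR_BGR2HSV); H,S,V=[hsv[...,i] for i in range(3)]; z=W[...,2]
    ok=np.abs(z-hz+3)<9
    white=((S<45)&(V>150)&(np.abs(z-hz)<6)).astype(np.uint8)
    org=((H>8)&(H<32)&(S>110)&(V>110)&ok).astype(np.uint8)
    n,l,st,ce=cv2.connectedComponentsWithStats(org,connectivity=8); O=[ce[i] for i in range(1,n) if st[i,4]>12]
    O=ray(c,O,hz-6)[:,:2] if O else np.zeros((0,2))
    out=[]
    cs,_=cv2.findContours(cv2.morphologyEx(white,cv2.MORPH_CLOSE,np.ones((3,3))),cv2.RETR_EXTERNAL,cv2.CHAIN_APPROX_NONE)
    for k in cs:
        if len(k)<25: continue
        h=cv2.convexHull(k); (u,v),(a,b),_=cv2.fitEllipse(h) if len(h)>5 else ((0,0),(1,99),0)
        p=ray(c,[(u,v),(u-b/2,v),(u+b/2,v)],hz)[:,:2]; D=np.linalg.norm(p[2]-p[1])
        if not 26<D<45 or a/b<.75: continue
        q=O-p[0]; r=np.hypot(q[:,0],q[:,1]); an=np.degrees(np.arctan2(q[:,1],q[:,0]))
        L=[i for i in range(len(r)) if 64<r[i]<82]; Sh=[i for i in range(len(r)) if 30<r[i]<54]
        m=np.zeros(white.shape,np.uint8); cv2.drawContours(m,[k],-1,1,-1)
        m2=((m>0)&(white==0)).astype(np.uint8); n,l,st,_=cv2.connectedComponentsWithStats(m2)
        ar=st[1:,4].max() if n>1 else 0; d=D*np.sqrt(ar/(np.pi*a*b/4))
        for i in L: print('lever bore',p[0].round(1),'px',(round(u),round(v)),'long ang',an[i].round(1),'diff',[round(float((an[j]-an[i]+180)%360-180),1) for j in Sh],'r',r[i].round(1),r[Sh].round(1),'ringD',D.round(1),'boreD',d.round(1))
        out.append((p[0],[an[i] for i in L]))
        if not L: print('ring only',p[0].round(1),(round(u),round(v)),'D',D.round(1),'bore',d.round(1))
    return out
E
python3 - <<'E'
from h import *
c=dict(np.load('w2.npz')); lever(c)
go(434,-322,200,168)
m=c['depth']; W=world(c); print(W[199,310],W[250,313],W[212,620])
top=(abs(W[...,2]-70)<3); print('pin top pts',top.sum(),W[top].mean(0) if top.any() else '')
E
```

```text
lever bore [ 408.7 -316.2] px (316, 201) long ang -14.1 diff [89.1] r 72.9 [45.2] ringD 34.4 boreD 24.9
shift [0.1 0.3 0.7] spin -0.2 | pos [ 434.  -322.3  200.7] yaw 167.81 t 4.0 gap 60.3 F [-0.3  0.6 -0.5]
[ 409.64960122 -320.60357954   -0.52366895] [ 442.17870206 -325.3877832    16.36749624] [ 443.84792933 -151.75655257   63.86297432]
pin top pts 1299 [ 450.06757843 -211.35760454   69.39439936]
```

Emit:
{"fn": "drive_tool", "kwargs": {
  "rows": [
    {"offset": [-2,-0.3,20],"spin": 1.9,"jaw": 50},
    {"offset": [0,0,25],"spin": 0,"jaw": 50},
    {"offset": [0,0,25],"spin": 0,"jaw": 50},
    {"offset": [0,0,20],"spin": 0,"jaw": 50},
    {"offset": [0,0,11],"spin": 0,"jaw": 50},
    {"offset": [0,0,0],"spin": 0,"jaw": 50},
    {"offset": [0,0,0],"spin": 0,"jaw": 20},
    {"offset": [0,0,0],"spin": 0,"jaw": 20},
    {"offset": [0,0,0],"spin": 0,"jaw": 20},
    {"offset": [0,0,0],"spin": 0,"jaw": 20},
    {"offset": [0,0,0],"spin": 0,"jaw": 20},
    {"offset": [0,0,0],"spin": 0,"jaw": 20},
    {"offset": [0,0,0],"spin": 0,"jaw": 20},
    {"offset": [0,0,0],"spin": 0,"jaw": 20}
  ],
  "force": 45
}}

```text
clock: 5.4
eef_pos: [436.0, -323.2, 100.1]
eef_rot: [-3.141, 0.001, 2.9]
wrist_force: [-1.6, 1.1, 6.1]
finger_gap: 23.4
```

Run:
```python
from h import *
go(436,-323,99,166)
c=cam('wrist'); cv2.imwrite('pics/w3.png',c['color']); np.savez('w3.npz',**c); lever(c)
```

```text
shift [0.1 0.2 1.1] spin 0.1 | pos [ 436.  -323.2  100.1] yaw 166.14 t 5.4 gap 23.4 F [-1.6  1.1  6.1]
lever bore [ 408.7 -315.3] px (317, 232) long ang -13.9 diff [88.8] r 79.2 [45.3] ringD 34.5 boreD 24.3
```

View pics/w3.png

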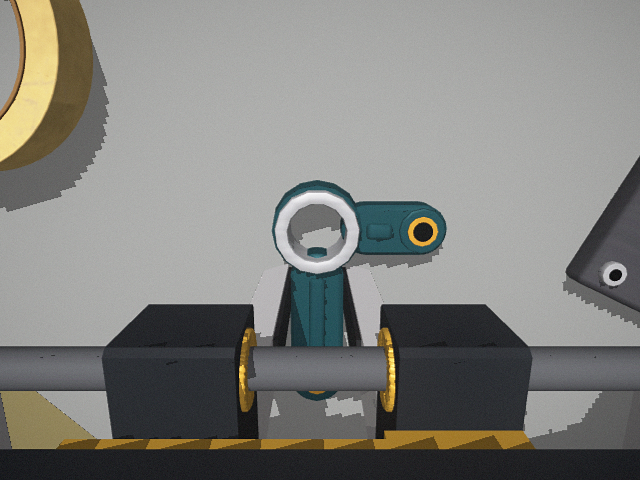

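Emit:
{"fn": "drive_tool", "kwargs": {
  "rows": [
    {"offset": [0,0,-10],"spin": 0,"jaw": 20},
    {"offset": [0,0,-20],"spin": 0,"jaw": 20},
    {"offset": [0,0,-30],"spin": 0,"jaw": 20},
    {"offset": [0,0,-30],"spin": 0,"jaw": 20},
    {"offset": [-5,14,0],"spin": 0,"jaw": 20},
    {"offset": [-9.7,28.7,0],"spin": 0,"jaw": 20},
    {"offset": [-9.7,28.7,0],"spin": 0,"jaw": 20},
    {"offset": [-9.7,28.7,0],"spin": 0,"jaw": 20},
    {"offset": [-9.7,28.7,0],"spin": 0,"jaw": 20},
    {"offset": [-9.7,28.7,0],"spin": 0,"jaw": 20},
    {"offset": [-5,14,0],"spin": 0,"jaw": 20},
    {"offset": [0,0,0],"spin": 0,"jaw": 20},
    {"offset": [0,0,0],"spin": 0,"jaw": 20}
  ]
}}

```text
clock: 6.75
eef_pos: [533.4, -170.6, 189.0]
eef_rot: [-3.142, -0.001, 2.9]
wrist_force: [-0.6, -0.2, -2.9]
finger_gap: 23.6
```

Run:
```python
from h import *
go(534,-170,190,166)
c=cam('wrist'); cv2.imwrite('pics/w4.png',c['color']); np.savez('w4.npz',**c); s=manip.read_state(); lever(c,s['eef_pos'][2]-80)
print(proj(c,[[452,-150,70],[452,-150,67]])); W=world(c); m=(abs(W[...,2]-69)<4)&(np.hypot(W[...,0]-452,W[...,1]+150)<25); print(m.sum(),W[m].mean(0))
```

```text
shift [-0.5  0.7 -1. ] spin 0.2 | pos [ 533.4 -170.6  189. ] yaw 166.16 t 6.8 gap 23.6 F [-0.6 -0.2 -2.9]
lever bore [ 505.8 -162.7] px (316, 231) long ang -13.8 diff [88.6] r 79.1 [45.3] ringD 34.8 boreD 23.5
[[315.29459483  99.95704579]
 [315.31016773 100.54376376]]
1670 [ 454.74761313 -152.51238769   69.06509927]
```

View pics/w4.png

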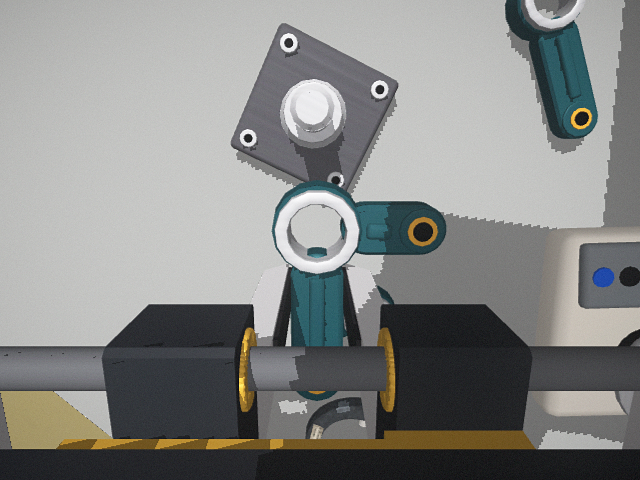

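The lever is held well: its bore is at (316,231), and the pin top is at (313,107) ahead of it with base screws at (289,43), (380,90), (248,138) and (336,180).

```bash
cat >> h.py <<'E'
def pin(c,guess,rad=45):
    "pin centre: flat top disc and its taper (z 62..75), and base plate square"
    W=world(c); z=W[...,2]; r=np.hypot(W[...,0]-guess[0],W[...,1]-guess[1])
    m=((z>64)&(z<76)&(r<rad)).astype(np.uint8); n,l,st,ce=cv2.connectedComponentsWithStats(m)
    if n<2: print('no pin'); return
    i=1+st[1:,4].argmax(); m=l==i; q=ray(c,np.argwhere(m)[:,::-1],69)[:,:2]
    (a,b),R=cv2.minEnclosingCircle(q.astype(np.float32)); print('pin top circle',round(a,1),round(b,1),'R',round(R,1),'mean',q.mean(0).round(1),'ztop',np.median(z[m]).round(1))
    b=((z>9)&(z<20)&(r<62)).astype(np.uint8); k=np.argwhere(b)[:,::-1]; q=ray(c,k,14)[:,:2].astype(np.float32)
    if len(q)>50: (cx,cy),wh,an=cv2.minAreaRect(q); print('base',round(cx,1),round(cy,1),np.round(wh,1),round(an,1))
    return a,b
E
python3 - <<'E'
from h import *
c=dict(np.load('w4.npz')); pin(c,(454,-151))
s=ray(c,[(289,43),(380,90),(248,138),(336,180)],15); print(s.round(1),s.mean(0))
print(ray(c,(313,107),70))
E
```

```text
pin top circle 454.8 -152.6 R 10.9 mean [ 454.7 -152.5] ztop 69.3
base 454.8 -152.5 [79. 79.] 50.6
[[ 412.4 -156.3   15. ]
 [ 450.9 -109.6   15. ]
 [ 459.  -194.8   15. ]
 [ 497.3 -147.8   15. ]] [ 454.90816104 -152.14100811   15.        ]
[[ 454.8542777  -151.83483163   70.        ]]
```

Emit:
{"fn": "drive_tool", "kwargs": {
  "rows": [
    {"offset": [15,-0.7,0],"spin": 0,"jaw": 20},
    {"offset": [22,-1,0],"spin": 0,"jaw": 20},
    {"offset": [15,-0.6,0],"spin": 0,"jaw": 20},
    {"offset": [0,0,8],"spin": 0,"jaw": 20},
    {"offset": [0,0,5],"spin": 0,"jaw": 20},
    {"offset": [0,0,0],"spin": 0,"jaw": 20},
    {"offset": [0,0,0],"spin": 0,"jaw": 20}
  ]
}}

```text
clock: 7.5
eef_pos: [483.0, -160.5, 176.3]
eef_rot: [3.142, -0.0, 2.9]
wrist_force: [-0.4, 0.2, -2.8]
finger_gap: 23.5
```

Run:
```python
from h import *
go(483,-160,175,166)
c=cam('wrist'); cv2.imwrite('pics/w5.png',c['color'][80:380,160:560]); np.savez('w5.npz',**c); s=manip.read_state(); lever(c,s['eef_pos'][2]-80)
pin(c,(454,-151),12); W=world(c); print(np.round(W[225:245:4,316,2]))
```

```text
shift [0.2 0.5 1.3] spin 0.1 | pos [ 483.  -160.5  176.3] yaw 166.13 t 7.5 gap 23.5 F [-0.4  0.2 -2.8]
lever bore [ 455.5 -152.6] px (316, 231) long ang -13.9 diff [88.6] r 79.2 [45.2] ringD 34.6 boreD 23.6
pin top circle 455.0 -152.5 R 10.4 mean [ 456.4 -152.7] ztop 69.6
base 454.2 -152.4 [79.  78.9] 50.6
[70. 69. 70. 67. 14.]
```

View pics/w5.png

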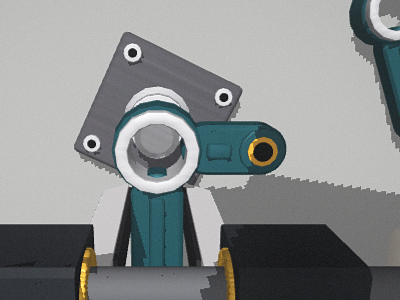

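Emit:
{"fn": "drive_tool", "kwargs": {
  "rows": [
    {"offset": [0.6,0,4],"spin": 0,"jaw": 20},
    {"offset": [0,0,4],"spin": 0,"jaw": 20},
    {"offset": [0,0,3],"spin": 0,"jaw": 20},
    {"offset": [0,0,2],"spin": 0,"jaw": 20},
    {"offset": [0,0,0],"spin": 0,"jaw": 20}
  ]
}}

```text
clock: 8.05
eef_pos: [482.1, -160.1, 163.3]
eef_rot: [3.142, -0.001, 2.9]
wrist_force: [-0.2, 0.4, -2.5]
finger_gap: 23.6
```

Emit:
{"fn": "drive_tool", "kwargs": {
  "rows": [
    {"offset": [0,0,4],"spin": 0,"jaw": 20},
    {"offset": [0,0,4],"spin": 0,"jaw": 20},
    {"offset": [0,0,4],"spin": 0,"jaw": 20},
    {"offset": [0,0,4],"spin": 0,"jaw": 20},
    {"offset": [0,0,4],"spin": 0,"jaw": 20},
    {"offset": [0,0,4],"spin": 0,"jaw": 20},
    {"offset": [0,0,4],"spin": 0,"jaw": 20},
    {"offset": [0,0,3],"spin": 0,"jaw": 20},
    {"offset": [0,0,0],"spin": 0,"jaw": 20},
    {"offset": [0,0,0],"spin": 0,"jaw": 20},
    {"offset": [0,0,0],"spin": 0,"jaw": 20}
  ]
}}

```text
clock: 9.15
eef_pos: [482.2, -160.2, 132.8]
eef_rot: [-3.142, 0.0, 2.9]
wrist_force: [-0.1, 0.5, -3.3]
finger_gap: 24.0
```

Run:
```python
from h import *
go(483,-160,131,166)
c=cam('wrist'); np.savez('w6.npz',**c); s=manip.read_state(); lever(c,s['eef_pos'][2]-80)
pin(c,(454,-151),14)
```

```text
shift [-0.7  0.3  1.8] spin 0.1 | pos [ 482.2 -160.2  132.8] yaw 166.14 t 9.2 gap 24.0 F [-0.1  0.5 -3.3]
lever bore [ 454.8 -152.3] px (316, 231) long ang -13.9 diff [88.7] r 79.2 [45.3] ringD 34.7 boreD 3.4
pin top circle 453.9 -152.3 R 11.1 mean [ 453.8 -152.3] ztop 69.3
base 454.1 -152.4 [78.8 78.8] 50.6
```

```bash
cat > plan.py <<'E'
import numpy as np, cv2, itertools
from scipy.optimize import differential_evolution as DE
G={1:(90,57,22,9),3:(-100,56,21,-8),4:(125,48,20,5),6:(110,52,21,7)}
g=np.stack(np.meshgrid(np.arange(-60,90,2.),np.arange(-60,62,2.)),-1).reshape(-1,2)
def outl(k):
    a,L,_,_=G[k]; a=np.radians(a); u=np.array([np.cos(a),np.sin(a)]); n=np.array([-u[1],u[0]]); s=g@u; t=g@n
    return g[(np.hypot(*g.T)<18)|((g[:,0]>0)&(g[:,0]<80)&(abs(g[:,1])<12))|((s>0)&(s<L-5)&(abs(t)<11))]
O={k:outl(k) for k in G}
def rot(th): return np.array([[np.cos(th),-np.sin(th)],[np.sin(th),np.cos(th)]])
def margins(v,order):
    P=[v[3*i:3*i+3] for i in range(len(order))]; com=[rot(p[2])@np.array(G[k][2:],float)+p[:2] for p,k in zip(P,order)]
    out=[]
    for i,k in enumerate(order):
        R=rot(P[i][2]); below=np.zeros(2) if i==0 else P[i-1][:2]; r=35 if i==0 else 17.5
        w=O[k]@R.T+P[i][:2]; d=np.hypot(*(w-below).T); w=w[(d<r)&((d>12.5)|(i==0))]
        if len(w)<5: return [-50]*4
        h=cv2.convexHull(w.astype(np.float32))
        for j in range(i,len(order)): out.append(cv2.pointPolygonTest(h,tuple(map(float,np.mean(com[i:j+1],0))),True))
    return out
if __name__=='__main__':
    best=[]
    for order in [(1,4,6,3),(1,3,4,6),(1,4,3,6),(1,6,3,4)]:
        f=lambda v:-min(margins(v,order))
        b=[(-35,35),(-35,35),(-4.0,0.95)]*4
        r=DE(f,b,maxiter=150,popsize=8,seed=1,tol=1e-6)
        print(order,round(-r.fun,2)); [print('  ',k,r.x[3*i:3*i+2].round(1),np.degrees(r.x[3*i+2]).round(1)) for i,k in enumerate(order)]
        print('  ',np.round(margins(r.x,order),1),flush=True)
E
time timeout 300 python3 plan.py
```

```text
(1, 4, 6, 3) 6.25
   1 [9.3 3.5] -198.2
   4 [ 6.4 14.7] -92.2
   6 [16.9 30.6] -145.5
   3 [-8.4 22.5] 53.3
   [14.4 23.7 18.8 10.7  6.6 13.2  6.7  6.2  7.1  7.8]
(1, 3, 4, 6) 7.07
   1 [-15.  -15.9] -23.3
   3 [  4.8 -16.7] -144.2
   4 [ 1.8 -1.1] -111.5
   6 [-16.4  11.5] -77.6
   [15.  14.1 13.6 16.6  7.5  7.7  9.4  7.4  8.5  7.1]
(1, 4, 3, 6) 7.37
   1 [24.5  1.1] -177.1
   4 [8.4 1.4] -11.4
   3 [ 26.5 -10.4] -183.9
   6 [10.7  7.1] -88.0
   [14.5 18.1 18.5 19.4  7.5  9.1  8.5  7.4  7.4  7.4]
(1, 6, 3, 4) 7.37
   1 [-21.1   2. ] -92.2
   6 [-2.3 10.1] -197.4
   3 [ 2.3 -9. ] -216.1
   4 [14.6  3.5] -168.9
   [10.3 14.7 17.4 18.9  7.4  8.3  7.5  7.5  7.6  7.4]
real	0m15.811s
user	0m15.896s
sys	0m0.097s
```

Emit:
{"fn": "drive_tool", "kwargs": {
  "rows": [
    {"offset": [0,0,-5],"spin": 0,"jaw": 20},
    {"offset": [0,0,-10],"spin": 0,"jaw": 20},
    {"offset": [0,0,-15],"spin": 0,"jaw": 20},
    {"offset": [0,0,-15],"spin": 0,"jaw": 20},
    {"offset": [0,0,-15],"spin": 0,"jaw": 20},
    {"offset": [0,0,-18],"spin": 0,"jaw": 20},
    {"offset": [-6.5,28,0],"spin": 0,"jaw": 20},
    {"offset": [-6.5,28,0],"spin": 0,"jaw": 20},
    {"offset": [-6.5,28,0],"spin": 0,"jaw": 20},
    {"offset": [-6.5,28,0],"spin": 0,"jaw": 20},
    {"offset": [-6.5,28,0],"spin": 0,"jaw": 20},
    {"offset": [-6.5,28,0],"spin": 0,"jaw": 20},
    {"offset": [-6.5,28,0],"spin": 0,"jaw": 20},
    {"offset": [0,0,0],"spin": 0,"jaw": 20}
  ]
}}

```text
clock: 10.6
eef_pos: [574.1, 21.9, 211.5]
eef_rot: [3.141, 0.001, 2.902]
wrist_force: [-0.4, -1.1, -2.8]
finger_gap: 23.8
```

Emit:
{"fn": "drive_tool", "kwargs": {
  "rows": [
    {"offset": [0,0,0],"spin": 8.55,"jaw": 20},
    {"offset": [0,0,0],"spin": 8.55,"jaw": 20},
    {"offset": [0,0,0],"spin": 8.55,"jaw": 20},
    {"offset": [0,0,0],"spin": 8.55,"jaw": 20},
    {"offset": [0,0,0],"spin": 8.55,"jaw": 20},
    {"offset": [0,0,0],"spin": 8.55,"jaw": 20},
    {"offset": [0,0,0],"spin": 8.55,"jaw": 20},
    {"offset": [0,0,0],"spin": 8.55,"jaw": 20},
    {"offset": [0,0,0],"spin": 8.55,"jaw": 20},
    {"offset": [0,0,0],"spin": 8.55,"jaw": 20},
    {"offset": [0,0,0],"spin": 8.55,"jaw": 20},
    {"offset": [0,0,0],"spin": 8.55,"jaw": 20},
    {"offset": [0,0,0],"spin": 8.55,"jaw": 20},
    {"offset": [0,0,0],"spin": 8.55,"jaw": 20},
    {"offset": [0,0,0],"spin": 8.55,"jaw": 20},
    {"offset": [0,0,0],"spin": 8.55,"jaw": 20},
    {"offset": [0,0,0],"spin": 8.55,"jaw": 20},
    {"offset": [0,0,0],"spin": 8.55,"jaw": 20},
    {"offset": [0,0,0],"spin": 8.55,"jaw": 20},
    {"offset": [0,0,0],"spin": 0,"jaw": 20}
  ]
}}

```text
clock: 12.6
eef_pos: [573.1, 18.8, 211.4]
eef_rot: [3.142, -0.0, 0.062]
wrist_force: [-0.1, 0.5, -2.8]
finger_gap: 23.6
```

```bash
cat >> h.py <<'E'
def pan(c,guess=(657,19)):
    W=world(c); z=W[...,2]; m=(abs(z-59)<6)&(np.hypot(W[...,0]-guess[0],W[...,1]-guess[1])<50)
    m=cv2.morphologyEx(m.astype(np.uint8),cv2.MORPH_OPEN,np.ones((3,3))); q=ray(c,np.argwhere(m)[:,::-1],59)[:,:2].astype(np.float32)
    (a,b),R=cv2.minEnclosingCircle(q); print('pan',round(a,1),round(b,1),'R',round(R,1),'mean',q.mean(0).round(1),'z',np.median(z[m>0]).round(1),len(q))
E
python3 - <<'E'
from h import *
go(573,19,210,3)
c=cam('wrist'); cv2.imwrite('pics/w7.png',c['color']); np.savez('w7.npz',**c); s=manip.read_state(); lever(c,s['eef_pos'][2]-80)
pan(c)
E
```

```text
shift [-0.1 -0.2  1.4] spin 0.5 | pos [573.1  18.8 211.4] yaw 3.53 t 12.6 gap 23.6 F [-0.1  0.5 -2.8]
lever bore [602.4  21.7] px (316, 232) long ang -176.4 diff [89.0] r 79.0 [45.3] ringD 34.6 boreD 24.9
pan 655.8 22.2 R 35.7 mean [656.7  22.2] z 58.9 13223
```

View pics/w7.png

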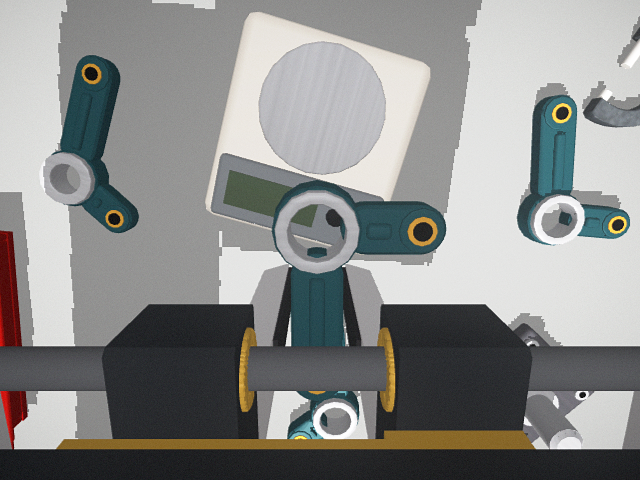

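The view shows the held bore at (316,232), the pan at (322,107), reject candidate A at (68,178) with a visibly smaller bore, and D at (557,217). I place lever 1 on the pan.

Emit:
{"fn": "drive_tool", "kwargs": {
  "rows": [
    {"offset": [13,0.5,0],"spin": 0.3,"jaw": 20},
    {"offset": [26,1.1,0],"spin": 0,"jaw": 20},
    {"offset": [26,1.1,0],"spin": 0,"jaw": 20},
    {"offset": [13.2,0.5,0],"spin": 0,"jaw": 20},
    {"offset": [0,0,20],"spin": 0,"jaw": 20},
    {"offset": [0,0,18],"spin": 0,"jaw": 20},
    {"offset": [0,0,8],"spin": 0,"jaw": 20},
    {"offset": [0,0,4],"spin": 0,"jaw": 20},
    {"offset": [0,0,1],"spin": 0,"jaw": 20},
    {"offset": [0,0,0],"spin": 0,"jaw": 20}
  ]
}}

```text
clock: 13.65
eef_pos: [651.7, 20.7, 160.5]
eef_rot: [3.142, -0.001, 0.06]
wrist_force: [-0.0, -0.6, -3.3]
finger_gap: 23.8
```

Run:
```python
from h import *
go(652,20,160,3)
c=cam('wrist'); np.savez('w8.npz',**c); s=manip.read_state(); lever(c,s['eef_pos'][2]-80)
```

```text
shift [0.2 0.7 0.5] spin 0.4 | pos [651.7  20.7 160.5] yaw 3.44 t 13.7 gap 23.8 F [-0.  -0.6 -3.3]
lever bore [681.2  23.5] px (316, 232) long ang -176.6 diff [88.9] r 79.0 [45.2] ringD 34.5 boreD 24.8
```

Emit:
{"fn": "drive_tool", "kwargs": {
  "rows": [
    {"offset": [0,0,1],"spin": 0,"jaw": 20},
    {"offset": [0,0,0],"spin": 0,"jaw": 20},
    {"offset": [0,0,0],"spin": 0,"jaw": 26},
    {"offset": [0,0,0],"spin": 0,"jaw": 30},
    {"offset": [0,0,0],"spin": 0,"jaw": 36},
    {"offset": [0,0,0],"spin": 0,"jaw": 40},
    {"offset": [0,0,0],"spin": 0,"jaw": 40},
    {"offset": [0,0,-5],"spin": 0,"jaw": 40},
    {"offset": [0,0,-15],"spin": 0,"jaw": 40},
    {"offset": [0,0,-25],"spin": 0,"jaw": 50},
    {"offset": [0,0,-25],"spin": 0,"jaw": 50},
    {"offset": [-30,0,0],"spin": 0,"jaw": 50},
    {"offset": [-30,0,0],"spin": 0,"jaw": 50},
    {"offset": [0,0,0],"spin": 0,"jaw": 50}
  ]
}}

```text
clock: 15.1
eef_pos: [589.5, 17.2, 230.2]
eef_rot: [3.142, -0.0, 0.059]
wrist_force: [0.7, 0.3, 0.3]
finger_gap: 49.9
```

Run:
```python
from h import *
c=cam('wrist'); np.savez('w9.npz',**c); lever(c,79)
print('desk levers');lever(c,20)
go(452,-3,200,188)
```

```text
lever bore [680.9  23.7] px (316, 93) long ang -176.5 diff [89.4] r 72.6 [45.2] ringD 36.6 boreD 26.6
desk levers
lever bore [426.   -3.5] px (331, 422) long ang 7.9 diff [121.8] r 72.4 [34.2] ringD 34.6 boreD 24.8
lever bore [ 595.8 -146.6] px (537, 236) long ang 7.4 diff [-99.5] r 71.6 [45.5] ringD 37.2 boreD 25.9
lever bore [603.5 192.9] px (80, 198) long ang -16.0 diff [-117.0] r 71.5 [40.2] ringD 36.9 boreD 22.2
shift [-140.1   11.9   30.2] spin -184.6 | pos [591.1  17.2 230.4] yaw 3.39 t 15.2 gap 50.0 F [ 0.9 -0.2  0.5]
```

Emit:
{"fn": "drive_tool", "kwargs": {
  "rows": [
    {"offset": [-27.6,1.8,6],"spin": 0,"jaw": 50},
    {"offset": [-27.6,1.8,6],"spin": 0,"jaw": 50},
    {"offset": [-27.6,1.8,6],"spin": 0,"jaw": 50},
    {"offset": [-27.6,1.8,6],"spin": 0,"jaw": 50},
    {"offset": [-27.6,1.8,6],"spin": 0,"jaw": 50},
    {"offset": [0,0,0],"spin": -8.39,"jaw": 50},
    {"offset": [0,0,0],"spin": -8.39,"jaw": 50},
    {"offset": [0,0,0],"spin": -8.39,"jaw": 50},
    {"offset": [0,0,0],"spin": -8.39,"jaw": 50},
    {"offset": [0,0,0],"spin": -8.39,"jaw": 50},
    {"offset": [0,0,0],"spin": -8.39,"jaw": 50},
    {"offset": [0,0,0],"spin": -8.39,"jaw": 50},
    {"offset": [0,0,0],"spin": -8.39,"jaw": 50},
    {"offset": [0,0,0],"spin": -8.39,"jaw": 50},
    {"offset": [0,0,0],"spin": -8.39,"jaw": 50}
  ]
}}

```text
clock: 16.65
eef_pos: [455.5, 0.0, 199.6]
eef_rot: [3.14, 0.0, 1.53]
wrist_force: [0.6, 0.7, -0.2]
finger_gap: 49.6
```

Emit:
{"fn": "drive_tool", "kwargs": {
  "rows": [
    {"offset": [0,0,0],"spin": -8.39,"jaw": 50},
    {"offset": [0,0,0],"spin": -8.39,"jaw": 50},
    {"offset": [0,0,0],"spin": -8.39,"jaw": 50},
    {"offset": [0,0,0],"spin": -8.39,"jaw": 50},
    {"offset": [0,0,0],"spin": -8.39,"jaw": 50},
    {"offset": [0,0,0],"spin": -8.39,"jaw": 50},
    {"offset": [0,0,0],"spin": -8.39,"jaw": 50},
    {"offset": [0,0,0],"spin": -8.39,"jaw": 50},
    {"offset": [0,0,0],"spin": -8.39,"jaw": 50},
    {"offset": [0,0,0],"spin": -8.39,"jaw": 50},
    {"offset": [0,0,0],"spin": -8.39,"jaw": 50},
    {"offset": [0,0,0],"spin": -8.39,"jaw": 50},
    {"offset": [0,0,0],"spin": 0,"jaw": 50},
    {"offset": [0,0,0],"spin": 0,"jaw": 50}
  ]
}}

```text
clock: 18.05
eef_pos: [455.0, 0.0, 199.1]
eef_rot: [-3.141, 0.001, -3.007]
wrist_force: [-0.3, 0.1, 0.2]
finger_gap: 50.1
```

```bash
cat >> h.py <<'E'
def grasp(r,d=28,z=99.8):
    b,an=r; a=np.radians(an[0]); go(b[0]+d*np.cos(a),b[1]+d*np.sin(a),z,(an[0]+180+90)%360-90)
E
python3 - <<'E'
from h import *
c=cam('wrist'); np.savez('w10.npz',**c); 
for r in lever(c,20):
    if r[1]: grasp(r)
E
```

```text
ring only [ 451.2 -148.3] (92, 204) D 40.7 bore 1.4
lever bore [424.3  -4. ] px (315, 193) long ang 8.1 diff [123.6] r 72.9 [35.9] ringD 35.3 boreD 24.3
lever bore [403.7 121.4] px (511, 187) long ang 18.8 diff [104.4] r 75.6 [40.] ringD 33.4 boreD 2.9
shift [ 2.9  0.3 99.2] spin -360.4 | pos [454.9   0.  199. ] yaw -172.27 t 18.1 gap 50.0 F [-1.1 -0.6 -0.3]
shift [  7.  132.6  99.2] spin -371.1 | pos [454.9   0.  199. ] yaw -172.27 t 18.1 gap 50.0 F [-1.1 -0.6 -0.3]
```

Emit:
{"fn": "drive_tool", "kwargs": {
  "rows": [
    {"offset": [2.9,0.3,20],"spin": -0.4,"jaw": 50},
    {"offset": [0,0,25],"spin": 0,"jaw": 50},
    {"offset": [0,0,25],"spin": 0,"jaw": 50},
    {"offset": [0,0,18],"spin": 0,"jaw": 50},
    {"offset": [0,0,11],"spin": 0,"jaw": 50},
    {"offset": [0,0,0],"spin": 0,"jaw": 50},
    {"offset": [0,0,0],"spin": 0,"jaw": 20},
    {"offset": [0,0,0],"spin": 0,"jaw": 20},
    {"offset": [0,0,0],"spin": 0,"jaw": 20},
    {"offset": [0,0,0],"spin": 0,"jaw": 20},
    {"offset": [0,0,0],"spin": 0,"jaw": 20},
    {"offset": [0,0,0],"spin": 0,"jaw": 20},
    {"offset": [0,0,0],"spin": 0,"jaw": 20},
    {"offset": [0,0,0],"spin": 0,"jaw": 20}
  ],
  "force": 45
}}

```text
clock: 19.5
eef_pos: [451.7, -0.1, 100.2]
eef_rot: [-3.141, 0.001, -2.996]
wrist_force: [-1.7, 0.1, 6.9]
finger_gap: 23.6
```

Emit:
{"fn": "drive_tool", "kwargs": {
  "rows": [
    {"offset": [0,0,-10],"spin": 0,"jaw": 20},
    {"offset": [0,0,-20],"spin": 0,"jaw": 20},
    {"offset": [0,0,-30],"spin": 0,"jaw": 20},
    {"offset": [0,0,-30],"spin": 0,"jaw": 20},
    {"offset": [-5.5,-12.6,0],"spin": 0,"jaw": 20},
    {"offset": [-11,-25.3,0],"spin": 0,"jaw": 20},
    {"offset": [-11,-25.3,0],"spin": 0,"jaw": 20},
    {"offset": [-11,-25.3,0],"spin": 0,"jaw": 20},
    {"offset": [-11,-25.3,0],"spin": 0,"jaw": 20},
    {"offset": [-11,-25.3,0],"spin": 0,"jaw": 20},
    {"offset": [-5.5,-12.6,0],"spin": 0,"jaw": 20},
    {"offset": [0,0,0],"spin": 0,"jaw": 20},
    {"offset": [0,0,0],"spin": 0,"jaw": 20}
  ]
}}

```text
clock: 20.8
eef_pos: [538.4, -140.1, 189.0]
eef_rot: [3.141, -0.001, -2.996]
wrist_force: [-0.7, 0.4, -2.0]
finger_gap: 23.5
```

```bash
cat >> h.py <<'E'
def held(target,yaw=None,near=70):
    "held lever: bore seen in picture; shift that takes it over target (camera measure)"
    from scipy.spatial.transform import Rotation as Ro
    c=cam('wrist'); np.savez('last.npz',**c); s=manip.read_state(); p=s['eef_pos']
    L=[r for r in lever(c,p[2]-80) if np.hypot(*(r[0]-p[:2]))<40]
    pin(c,target) if near else pan(c)
    if L:
        b=L[0][0]; R=Ro.from_euler('xyz',s['eef_rot']).as_matrix(); d=R.T@np.array([target[0]-b[0],target[1]-b[1],0])
        print('bore in tool',(R.T@np.r_[b-p[:2],0])[:2].round(1),'shift to target',d[:2].round(1))
    go(p[0],p[1],p[2],0,s)
E
python3 - <<'E'
from h import *
held((454.8,-152.5))
E
```

```text
lever bore [ 510.2 -143.3] px (317, 231) long ang 8.3 diff [123.7] r 79.0 [35.4] ringD 34.6 boreD 23.7
pin top circle 455.0 -152.5 R 10.9 mean [ 454.8 -152.5] ztop 69.4
base 454.9 -152.5 [78.9 79. ] 50.6
bore in tool [28.3  0.7] shift to target [56.2 -1.1]
shift [0. 0. 0.] spin -171.6 | pos [ 538.4 -139.8  189.2] yaw -171.61 t 20.9 gap 23.4 F [-0.   0.  -2.5]
```

Emit:
{"fn": "drive_tool", "kwargs": {
  "rows": [
    {"offset": [16,-0.3,0],"spin": 0,"jaw": 20},
    {"offset": [24,-0.5,0],"spin": 0,"jaw": 20},
    {"offset": [16,-0.3,0],"spin": 0,"jaw": 20},
    {"offset": [0,0,8],"spin": 0,"jaw": 20},
    {"offset": [0,0,6],"spin": 0,"jaw": 20},
    {"offset": [0,0,0],"spin": 0,"jaw": 20},
    {"offset": [0,0,4],"spin": 0,"jaw": 20},
    {"offset": [0,0,3],"spin": 0,"jaw": 20},
    {"offset": [0,0,3],"spin": 0,"jaw": 20},
    {"offset": [0,0,2],"spin": 0,"jaw": 20},
    {"offset": [0,0,0],"spin": 0,"jaw": 20}
  ]
}}

```text
clock: 21.95
eef_pos: [483.3, -149.7, 163.1]
eef_rot: [3.141, -0.001, -2.995]
wrist_force: [-3.1, -0.5, -5.0]
finger_gap: 23.5
```

Run:
```python
from h import *
held((454.8,-152.5))
```

```text
lever bore [ 455.2 -152.9] px (317, 231) long ang 8.2 diff [123.6] r 79.2 [35.5] ringD 34.5 boreD 23.9
pin top circle 458.1 -152.5 R 12.6 mean [ 457.5 -152.4] ztop 69.6
base 454.2 -152.6 [78.9 78.9] 50.6
bore in tool [28.3  0.9] shift to target [0.3 0.4]
shift [0. 0. 0.] spin -171.6 | pos [ 483.3 -149.7  163.2] yaw -171.63 t 22.0 gap 23.6 F [-3.7 -0.3 -5.1]
```

Emit:
{"fn": "drive_tool", "kwargs": {
  "rows": [
    {"offset": [0.3,0.4,4],"spin": 0,"jaw": 20},
    {"offset": [0,0,4],"spin": 0,"jaw": 20},
    {"offset": [0,0,4],"spin": 0,"jaw": 20},
    {"offset": [0,0,4],"spin": 0,"jaw": 20},
    {"offset": [0,0,4],"spin": 0,"jaw": 20},
    {"offset": [0,0,4],"spin": 0,"jaw": 20},
    {"offset": [0,0,4],"spin": 0,"jaw": 20},
    {"offset": [0,0,3],"spin": 0,"jaw": 20},
    {"offset": [0,0,0],"spin": 0,"jaw": 20},
    {"offset": [0,0,0],"spin": 0,"jaw": 20}
  ]
}}

```text
clock: 23.0
eef_pos: [483.1, -149.4, 132.3]
eef_rot: [3.141, -0.001, -2.995]
wrist_force: [-5.2, -0.6, -4.1]
finger_gap: 23.5
```

Emit:
{"fn": "drive_tool", "kwargs": {
  "rows": [
    {"offset": [0,0,-5],"spin": 0,"jaw": 20},
    {"offset": [0,0,-10],"spin": 0,"jaw": 20},
    {"offset": [0,0,-20],"spin": 0,"jaw": 20},
    {"offset": [0,0,-20],"spin": 0,"jaw": 20},
    {"offset": [0,0,-22],"spin": 0,"jaw": 20},
    {"offset": [0,0,-20],"spin": 0,"jaw": 20},
    {"offset": [-25.7,15.1,0],"spin": 0,"jaw": 20},
    {"offset": [-25.7,15.1,0],"spin": 0,"jaw": 20},
    {"offset": [-25.7,15.1,0],"spin": 0,"jaw": 20},
    {"offset": [-25.7,15.1,0],"spin": 0,"jaw": 20},
    {"offset": [-25.7,15.1,0],"spin": 0,"jaw": 20},
    {"offset": [-25.7,15.1,0],"spin": 0,"jaw": 20},
    {"offset": [-25.7,15.1,0],"spin": 0,"jaw": 20},
    {"offset": [-25.7,15.1,0],"spin": 0,"jaw": 20},
    {"offset": [-25.7,15.1,0],"spin": 0,"jaw": 20},
    {"offset": [0,0,0],"spin": 6.6,"jaw": 20},
    {"offset": [0,0,0],"spin": 6.6,"jaw": 20},
    {"offset": [0,0,0],"spin": 6.6,"jaw": 20},
    {"offset": [0,0,0],"spin": 0,"jaw": 20},
    {"offset": [0,0,0],"spin": 0,"jaw": 20}
  ]
}}

```text
clock: 25.0
eef_pos: [692.5, 18.8, 230.6]
eef_rot: [3.141, 0.001, 2.946]
wrist_force: [-0.6, -0.3, -2.4]
finger_gap: 23.6
```

Run:
```python
from h import *
held((664.6,24),near=0)
c=dict(np.load('last.npz')); cv2.imwrite('pics/w11.png',c['color'][60:400,100:600])
```

```text
lever bore [665.1  25.4] px (317, 232) long ang -11.3 diff [123.8] r 79.2 [35.6] ringD 34.5 boreD 24.7
pan 655.8 22.1 R 35.9 mean [652.7  19.3] z 58.9 4164
bore in tool [28.   1.1] shift to target [ 0.2 -1.5]
shift [0. 0. 0.] spin 168.8 | pos [692.4  18.8 230.4] yaw 168.76 t 25.1 gap 23.8 F [-0.8 -0.1 -2.8]
```

View pics/w11.png

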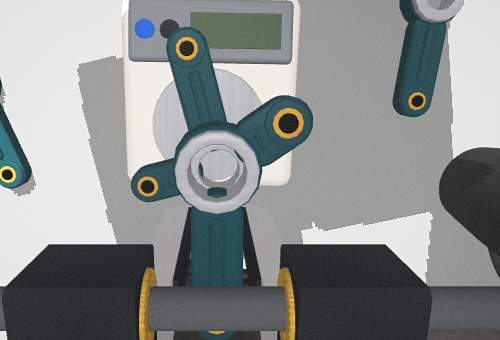

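Emit:
{"fn": "drive_tool", "kwargs": {
  "rows": [
    {"offset": [0.2,-1.5,14],"spin": 0,"jaw": 20},
    {"offset": [0,0,16],"spin": 0,"jaw": 20},
    {"offset": [0,0,10],"spin": 0,"jaw": 20},
    {"offset": [0,0,6],"spin": 0,"jaw": 20},
    {"offset": [0,0,3],"spin": 0,"jaw": 20},
    {"offset": [0,0,1.2],"spin": 0,"jaw": 20},
    {"offset": [0,0,0],"spin": 0,"jaw": 20},
    {"offset": [0,0,0],"spin": 0,"jaw": 20}
  ]
}}

```text
clock: 25.85
eef_pos: [692.0, 17.3, 179.9]
eef_rot: [3.141, 0.001, 2.942]
wrist_force: [-0.7, -0.1, -1.7]
finger_gap: 23.4
```

Emit:
{"fn": "drive_tool", "kwargs": {
  "rows": [
    {"offset": [0,0,0.6],"spin": 0,"jaw": 20},
    {"offset": [0,0,0],"spin": 0,"jaw": 20},
    {"offset": [0,0,0],"spin": 0,"jaw": 26},
    {"offset": [0,0,0],"spin": 0,"jaw": 30},
    {"offset": [0,0,0],"spin": 0,"jaw": 36},
    {"offset": [0,0,0],"spin": 0,"jaw": 40},
    {"offset": [0,0,0],"spin": 0,"jaw": 40},
    {"offset": [0,0,-5],"spin": 0,"jaw": 40},
    {"offset": [0,0,-15],"spin": 0,"jaw": 40},
    {"offset": [0,0,-25],"spin": 0,"jaw": 50},
    {"offset": [0,0,-35],"spin": 0,"jaw": 50},
    {"offset": [0,0,0],"spin": 0,"jaw": 50},
    {"offset": [0,0,0],"spin": 0,"jaw": 50}
  ]
}}

```text
clock: 27.15
eef_pos: [691.9, 17.3, 260.5]
eef_rot: [3.141, 0.002, 2.942]
wrist_force: [0.3, -1.6, -1.4]
finger_gap: 49.7
```

```bash
cat >> h.py <<'E'
def tilt(c,b,an,hz):
    "plane fit of the lever's top faces round bore b: arm tops only"
    W=world(c); h=cv2.cvtColor(c['color'],cv2.COLOR_BGR2HSV)
    a=np.radians(an); q=(W[...,:2]-b)@np.array([[np.cos(a),-np.sin(a)],[np.sin(a),np.cos(a)]])
    m=(abs(q[...,1])<10)&(q[...,0]>20)&(q[...,0]<68)&(abs(W[...,2]-hz+6)<8); P=W[m]
    s=np.polyfit(q[m][:,0],P[:,2],1) if m.sum()>50 else [np.nan]*2
    print('long arm slope deg',np.degrees(s[0]).round(1),'height',np.median(P[:,2]).round(1) if len(P) else None,m.sum())
E
python3 - <<'E'
from h import *
c=cam('wrist'); np.savez('last.npz',**c)
for r in lever(c,99):
    if r[1]: tilt(c,r[0],r[1][0],99)
print('desk'); lever(c,20); go(595.8+28,-146.6+3.6,200,187.4)
E
```

```text
lever bore [664.9  24. ] px (317, 202) long ang -11.5 diff [124.3] r 72.7 [35.8] ringD 34.6 boreD 24.8
long arm slope deg -0.2 height 93.3 2162
desk
lever bore [ 595.  -146.5] px (85, 142) long ang 7.4 diff [-98.4] r 72.2 [45.3] ringD 37.2 boreD 25.4
lever bore [602.7 192.9] px (521, 60) long ang -15.8 diff [-115.9] r 72.2 [39.7] ringD 37.9 boreD 22.9
shift [  34.8 -170.5   59. ] spin -18.8 | pos [691.7  17.3 259. ] yaw 168.57 t 27.2 gap 50.1 F [-0.9 -0.1 -0.1]
```

Emit:
{"fn": "drive_tool", "kwargs": {
  "rows": [
    {"offset": [5.9,-28.4,0],"spin": 0,"jaw": 50},
    {"offset": [5.9,-28.4,0],"spin": 0,"jaw": 50},
    {"offset": [5.9,-28.4,0],"spin": 0,"jaw": 50},
    {"offset": [5.9,-28.4,0],"spin": 0,"jaw": 50},
    {"offset": [5.9,-28.4,0],"spin": 0,"jaw": 50},
    {"offset": [5.9,-28.4,0],"spin": 0,"jaw": 50},
    {"offset": [0,0,19.7],"spin": -6.3,"jaw": 50},
    {"offset": [0,0,19.7],"spin": -6.3,"jaw": 50},
    {"offset": [0,0,19.7],"spin": -6.2,"jaw": 50},
    {"offset": [0,0,0],"spin": 0,"jaw": 50},
    {"offset": [0,0,0],"spin": 0,"jaw": 50}
  ]
}}

```text
clock: 28.3
eef_pos: [623.3, -142.7, 199.6]
eef_rot: [3.141, -0.001, -3.016]
wrist_force: [0.9, -0.1, 0.9]
finger_gap: 50.0
```

Run:
```python
from h import *
c=cam('wrist'); np.savez('last.npz',**c); 
for r in lever(c,20):
    if r[1]: grasp(r)
```

```text
lever bore [ 594.7 -147.6] px (313, 196) long ang 8.2 diff [-99.1] r 72.9 [44.] ringD 34.8 boreD 24.4
shift [  1.2  -0.7 100.6] spin -361.0 | pos [ 623.5 -142.7  200.4] yaw -172.8 t 28.4 gap 50.1 F [-0.1  0.8  0.3]
```

Emit:
{"fn": "drive_tool", "kwargs": {
  "rows": [
    {"offset": [1.2,-1.2,20],"spin": -1,"jaw": 50},
    {"offset": [0,0,25],"spin": 0,"jaw": 50},
    {"offset": [0,0,25],"spin": 0,"jaw": 50},
    {"offset": [0,0,19],"spin": 0,"jaw": 50},
    {"offset": [0,0,11.4],"spin": 0,"jaw": 50},
    {"offset": [0,0,0],"spin": 0,"jaw": 50},
    {"offset": [0,0,0],"spin": 0,"jaw": 20},
    {"offset": [0,0,0],"spin": 0,"jaw": 20},
    {"offset": [0,0,0],"spin": 0,"jaw": 20},
    {"offset": [0,0,0],"spin": 0,"jaw": 20},
    {"offset": [0,0,0],"spin": 0,"jaw": 20},
    {"offset": [0,0,0],"spin": 0,"jaw": 20},
    {"offset": [0,0,0],"spin": 0,"jaw": 20},
    {"offset": [0,0,0],"spin": 0,"jaw": 20}
  ],
  "force": 45
}}

```text
clock: 29.75
eef_pos: [622.5, -144.1, 100.0]
eef_rot: [-3.141, 0.001, -2.996]
wrist_force: [-2.2, 1.3, 5.5]
finger_gap: 23.7
```

Emit:
{"fn": "drive_tool", "kwargs": {
  "rows": [
    {"offset": [0,0,-10],"spin": 0,"jaw": 20},
    {"offset": [0,0,-20],"spin": 0,"jaw": 20},
    {"offset": [0,0,-30],"spin": 0,"jaw": 20},
    {"offset": [0,0,-30],"spin": 0,"jaw": 20},
    {"offset": [12,2,0],"spin": 0,"jaw": 20},
    {"offset": [20,3.4,0],"spin": 0,"jaw": 20},
    {"offset": [20,3.4,0],"spin": 0,"jaw": 20},
    {"offset": [20,3.4,0],"spin": 0,"jaw": 20},
    {"offset": [10,2,0],"spin": 0,"jaw": 20},
    {"offset": [0,0,0],"spin": 0,"jaw": 20},
    {"offset": [0,0,0],"spin": 0,"jaw": 20}
  ]
}}

```text
clock: 30.85
eef_pos: [539.7, -142.0, 189.7]
eef_rot: [-3.141, 0.001, -2.996]
wrist_force: [0.1, 0.2, -2.2]
finger_gap: 23.5
```

Run:
```python
from h import *
held((454.8,-152.5))
```

```text
lever bore [ 511.5 -145.3] px (317, 231) long ang 8.4 diff [-98.5] r 79.7 [44.] ringD 34.6 boreD 23.6
pin top circle 455.0 -152.6 R 10.9 mean [ 454.8 -152.6] ztop 69.3
base 455.0 -152.4 [78.7 79. ] 50.6
bore in tool [28.5  0.8] shift to target [57.1  1.2]
shift [0. 0. 0.] spin -171.6 | pos [ 539.8 -142.   189.6] yaw -171.62 t 30.9 gap 23.6 F [ 0.4  0.4 -2.6]
```

Emit:
{"fn": "drive_tool", "kwargs": {
  "rows": [
    {"offset": [16,0.5,0],"spin": 0,"jaw": 20},
    {"offset": [25,0.5,0],"spin": 0,"jaw": 20},
    {"offset": [16.2,0.5,0],"spin": 0,"jaw": 20},
    {"offset": [0,0,8],"spin": 0,"jaw": 20},
    {"offset": [0,0,6],"spin": 0,"jaw": 20},
    {"offset": [0,0,0],"spin": 0,"jaw": 20},
    {"offset": [0,0,4],"spin": 0,"jaw": 20},
    {"offset": [0,0,3],"spin": 0,"jaw": 20},
    {"offset": [0,0,3],"spin": 0,"jaw": 20},
    {"offset": [0,0,2],"spin": 0,"jaw": 20},
    {"offset": [0,0,0],"spin": 0,"jaw": 20}
  ]
}}

```text
clock: 32.0
eef_pos: [482.3, -148.8, 163.1]
eef_rot: [3.141, -0.0, -2.995]
wrist_force: [-0.6, 0.1, -2.9]
finger_gap: 22.8
```

Run:
```python
from h import *
held((454.8,-152.5))
```

```text
lever bore [ 453.9 -152.1] px (316, 231) long ang 8.2 diff [-98.4] r 79.4 [43.9] ringD 34.5 boreD 23.9
pin top circle 456.9 -151.7 R 12.6 mean [ 456.6 -152. ] ztop 69.6
base 454.2 -152.6 [78.9 78.9] 50.7
bore in tool [28.6  0.9] shift to target [-0.8 -0.5]
shift [0. 0. 0.] spin -171.6 | pos [ 482.3 -148.8  163.3] yaw -171.63 t 32.0 gap 23.7 F [ 0.4 -0.6 -2.1]
```

Emit:
{"fn": "drive_tool", "kwargs": {
  "rows": [
    {"offset": [-0.6,-0.4,4],"spin": 0,"jaw": 20},
    {"offset": [0,0,4],"spin": 0,"jaw": 20},
    {"offset": [0,0,4],"spin": 0,"jaw": 20},
    {"offset": [0,0,4],"spin": 0,"jaw": 20},
    {"offset": [0,0,4],"spin": 0,"jaw": 20},
    {"offset": [0,0,4],"spin": 0,"jaw": 20},
    {"offset": [0,0,4],"spin": 0,"jaw": 20},
    {"offset": [0,0,3],"spin": 0,"jaw": 20},
    {"offset": [0,0,0],"spin": 0,"jaw": 20},
    {"offset": [0,0,0],"spin": 0,"jaw": 20}
  ]
}}

```text
clock: 33.05
eef_pos: [483.0, -149.1, 132.4]
eef_rot: [-3.142, 0.0, -2.995]
wrist_force: [-0.2, 0.4, -1.6]
finger_gap: 23.4
```

Emit:
{"fn": "drive_tool", "kwargs": {
  "rows": [
    {"offset": [0,0,-5],"spin": 0,"jaw": 20},
    {"offset": [0,0,-10],"spin": 0,"jaw": 20},
    {"offset": [0,0,-20],"spin": 0,"jaw": 20},
    {"offset": [0,0,-25],"spin": 0,"jaw": 20},
    {"offset": [0,0,-25],"spin": 0,"jaw": 20},
    {"offset": [0,0,-25],"spin": 0,"jaw": 20},
    {"offset": [0,0,-8],"spin": 0,"jaw": 20},
    {"offset": [-24.3,17,0],"spin": 0,"jaw": 20},
    {"offset": [-24.3,17,0],"spin": 0,"jaw": 20},
    {"offset": [-24.3,17,0],"spin": 0,"jaw": 20},
    {"offset": [-24.3,17,0],"spin": 0,"jaw": 20},
    {"offset": [-24.3,17,0],"spin": 0,"jaw": 20},
    {"offset": [-24.3,17,0],"spin": 0,"jaw": 20},
    {"offset": [-24.3,17,0],"spin": 0,"jaw": 20},
    {"offset": [-24.3,17,0],"spin": 0,"jaw": 20},
    {"offset": [0,0,0],"spin": 8.36,"jaw": 20},
    {"offset": [0,0,0],"spin": 8.36,"jaw": 20},
    {"offset": [0,0,0],"spin": 8.36,"jaw": 20},
    {"offset": [0,0,0],"spin": 8.36,"jaw": 20},
    {"offset": [0,0,0],"spin": 8.36,"jaw": 20}
  ]
}}

```text
clock: 35.05
eef_pos: [655.3, 13.8, 249.7]
eef_rot: [-3.141, -0.001, 2.552]
wrist_force: [-0.2, -0.3, -2.4]
finger_gap: 23.2
```

Emit:
{"fn": "drive_tool", "kwargs": {
  "rows": [
    {"offset": [0,0,0],"spin": 8.36,"jaw": 20},
    {"offset": [0,0,0],"spin": 8.36,"jaw": 20},
    {"offset": [0,0,0],"spin": 8.36,"jaw": 20},
    {"offset": [0,0,0],"spin": 8.36,"jaw": 20},
    {"offset": [0,0,0],"spin": 8.36,"jaw": 20},
    {"offset": [0,0,0],"spin": 8.36,"jaw": 20},
    {"offset": [0,0,0],"spin": 8.36,"jaw": 20},
    {"offset": [0,0,0],"spin": 8.36,"jaw": 20},
    {"offset": [0,0,0],"spin": 8.36,"jaw": 20},
    {"offset": [0,0,0],"spin": 8.36,"jaw": 20},
    {"offset": [0,0,0],"spin": 8.36,"jaw": 20},
    {"offset": [0,0,0],"spin": 8.36,"jaw": 20},
    {"offset": [0,0,0],"spin": 8.36,"jaw": 20},
    {"offset": [0,0,0],"spin": 8.36,"jaw": 20},
    {"offset": [0,0,0],"spin": 8.36,"jaw": 20},
    {"offset": [0,0,0],"spin": 8.36,"jaw": 20},
    {"offset": [0,0,0],"spin": 8.36,"jaw": 20},
    {"offset": [0,0,0],"spin": 8.36,"jaw": 20},
    {"offset": [0,0,0],"spin": 0,"jaw": 20},
    {"offset": [0,0,0],"spin": 0,"jaw": 20}
  ]
}}

```text
clock: 37.05
eef_pos: [655.4, 13.8, 250.0]
eef_rot: [3.142, 0.001, -0.064]
wrist_force: [0.5, 0.1, -2.0]
finger_gap: 23.9
```

Run:
```python
from h import *
held((683.0,12.2),near=0)
c=dict(np.load('last.npz')); cv2.imwrite('pics/w12.png',c['color'][60:400,100:600])
lever(c,99)
```

```text
lever bore [685.  13.] px (316, 231) long ang 176.5 diff [-99.0] r 79.3 [43.9] ringD 34.6 boreD 24.7
pan 663.8 13.1 R 16.9 mean [661.2   2.3] z 59.0 225
bore in tool [29.6 -1.1] shift to target [-1.9  0.9]
shift [0. 0. 0.] spin -3.7 | pos [655.4  13.7 250.1] yaw -3.67 t 37.1 gap 23.6 F [-0.  -1.1 -2.6]
```

Emit:
{"fn": "drive_tool", "kwargs": {
  "rows": [
    {"offset": [-1.9,0.9,14],"spin": 0,"jaw": 20},
    {"offset": [0,0,16],"spin": 0,"jaw": 20},
    {"offset": [0,0,10],"spin": 0,"jaw": 20},
    {"offset": [0,0,6],"spin": 0,"jaw": 20},
    {"offset": [0,0,3],"spin": 0,"jaw": 20},
    {"offset": [0,0,1],"spin": 0,"jaw": 20},
    {"offset": [0,0,0],"spin": 0,"jaw": 20},
    {"offset": [0,0,0],"spin": 0,"jaw": 20}
  ]
}}

```text
clock: 37.9
eef_pos: [653.7, 13.0, 200.9]
eef_rot: [-3.142, -0.001, -0.068]
wrist_force: [-0.1, -0.7, -2.8]
finger_gap: 23.4
```

Run:
```python
from h import *
held((683.0,12.2),near=0)
```

```text
lever bore [683.4  12.1] px (316, 231) long ang 176.2 diff [-98.9] r 79.3 [44.] ringD 34.6 boreD 24.7
pan 657.5 21.7 R 35.4 mean [657.    9.3] z 58.8 418
bore in tool [29.7 -1.1] shift to target [-0.4 -0.1]
shift [0. 0. 0.] spin -3.9 | pos [653.7  13.  200.8] yaw -3.9 t 38.0 gap 23.4 F [ 0.5  1.  -3.1]
```

Emit:
{"fn": "drive_tool", "kwargs": {
  "rows": [
    {"offset": [-0.3,0,1.2],"spin": 0,"jaw": 20},
    {"offset": [0,0,0],"spin": 0,"jaw": 20},
    {"offset": [0,0,0],"spin": 0,"jaw": 26},
    {"offset": [0,0,0],"spin": 0,"jaw": 30},
    {"offset": [0,0,0],"spin": 0,"jaw": 36},
    {"offset": [0,0,0],"spin": 0,"jaw": 40},
    {"offset": [0,0,0],"spin": 0,"jaw": 40},
    {"offset": [0,0,-5],"spin": 0,"jaw": 40},
    {"offset": [0,0,-15],"spin": 0,"jaw": 40},
    {"offset": [0,0,-25],"spin": 0,"jaw": 50},
    {"offset": [0,0,-35],"spin": 0,"jaw": 50},
    {"offset": [0,0,0],"spin": 0,"jaw": 50},
    {"offset": [0,0,0],"spin": 0,"jaw": 50}
  ]
}}

```text
clock: 39.25
eef_pos: [653.3, 13.0, 280.7]
eef_rot: [-3.142, -0.002, -0.068]
wrist_force: [-0.1, 0.0, -0.3]
finger_gap: 49.9
```

Run:
```python
from h import *
c=cam('wrist'); np.savez('last.npz',**c)
for r in lever(c,119):
    if r[1]: tilt(c,r[0],r[1][0],119)
c=cam('top'); lever(c,20); pin(c,(454,-152)); go(406+28*.95+2,121+28*.31,200,198)
```

```text
lever bore [682.4  12.2] px (317, 203) long ang 176.2 diff [-99.2] r 72.8 [44.] ringD 34.3 boreD 25.2
long arm slope deg -0.3 height 113.2 2155
ring only [697.  406.5] (146, 181) D 28.0 bore 18.1
pin top circle 454.5 -153.9 R 11.0 mean [ 454.3 -154.1] ztop 69.5
base 454.0 -153.7 [79.5 79.9] 50.7
shift [-225.7 -101.5   78.8] spin -201.9 | pos [653.   13.  278.6] yaw -3.91 t 39.4 gap 49.8 F [-0.2  0.1 -0. ]
```

Emit:
{"fn": "drive_tool", "kwargs": {
  "rows": [
    {"offset": [-25,-11.3,0],"spin": 0,"jaw": 50},
    {"offset": [-25,-11.3,0],"spin": 0,"jaw": 50},
    {"offset": [-25,-11.3,0],"spin": 0,"jaw": 50},
    {"offset": [-25,-11.3,0],"spin": 0,"jaw": 50},
    {"offset": [-25,-11.3,0],"spin": 0,"jaw": 50},
    {"offset": [-25,-11.3,0],"spin": 0,"jaw": 50},
    {"offset": [-25,-11.3,0],"spin": 0,"jaw": 50},
    {"offset": [-25,-11.3,0],"spin": 0,"jaw": 50},
    {"offset": [-25,-11.3,0],"spin": 0,"jaw": 50},
    {"offset": [0,0,4],"spin": -8.41,"jaw": 50},
    {"offset": [0,0,4],"spin": -8.41,"jaw": 50},
    {"offset": [0,0,4],"spin": -8.41,"jaw": 50},
    {"offset": [0,0,4],"spin": -8.41,"jaw": 50},
    {"offset": [0,0,4],"spin": -8.41,"jaw": 50},
    {"offset": [0,0,4],"spin": -8.41,"jaw": 50},
    {"offset": [0,0,4],"spin": -8.41,"jaw": 50},
    {"offset": [0,0,4],"spin": -8.41,"jaw": 50},
    {"offset": [0,0,4],"spin": -8.41,"jaw": 50}
  ]
}}

```text
clock: 41.15
eef_pos: [435.4, 129.7, 242.2]
eef_rot: [-3.14, 0.001, 1.259]
wrist_force: [0.1, 0.5, 0.6]
finger_gap: 50.0
```

Emit:
{"fn": "drive_tool", "kwargs": {
  "rows": [
    {"offset": [0,0,4],"spin": -8.41,"jaw": 50},
    {"offset": [0,0,4],"spin": -8.41,"jaw": 50},
    {"offset": [0,0,4],"spin": -8.41,"jaw": 50},
    {"offset": [0,0,4],"spin": -8.41,"jaw": 50},
    {"offset": [0,0,4],"spin": -8.41,"jaw": 50},
    {"offset": [0,0,4],"spin": -8.41,"jaw": 50},
    {"offset": [0,0,4],"spin": -8.41,"jaw": 50},
    {"offset": [0,0,4],"spin": -8.41,"jaw": 50},
    {"offset": [0,0,4],"spin": -8.41,"jaw": 50},
    {"offset": [0,0,4],"spin": -8.41,"jaw": 50},
    {"offset": [0,0,3],"spin": -8.41,"jaw": 50},
    {"offset": [0,0,0],"spin": -8.41,"jaw": 50},
    {"offset": [0,0,0],"spin": -8.41,"jaw": 50},
    {"offset": [0,0,0],"spin": -8.41,"jaw": 50},
    {"offset": [0,0,0],"spin": -8.41,"jaw": 50},
    {"offset": [0,0,0],"spin": 0,"jaw": 50},
    {"offset": [0,0,0],"spin": 0,"jaw": 50}
  ]
}}

```text
clock: 42.85
eef_pos: [435.5, 129.8, 199.7]
eef_rot: [3.141, -0.001, -2.833]
wrist_force: [0.2, 0.4, -0.2]
finger_gap: 49.9
```

Run:
```python
from h import *
c=cam('wrist'); np.savez('last.npz',**c); 
for r in lever(c,20):
    if r[1]: grasp(r)
```

```text
lever bore [406.1 122.7] px (319, 194) long ang 18.2 diff [109.3] r 72.8 [39.9] ringD 34.3 boreD 25.2
shift [  2.1   2.4 100. ] spin -360.6 | pos [435.5 129.8 199.8] yaw -162.31 t 42.9 gap 50.0 F [-0.3  0.3  0.2]
```

Emit:
{"fn": "drive_tool", "kwargs": {
  "rows": [
    {"offset": [2.1,1.8,20],"spin": -0.6,"jaw": 50},
    {"offset": [0,0,25],"spin": 0,"jaw": 50},
    {"offset": [0,0,25],"spin": 0,"jaw": 50},
    {"offset": [0,0,19],"spin": 0,"jaw": 50},
    {"offset": [0,0,10.8],"spin": 0,"jaw": 50},
    {"offset": [0,0,0],"spin": 0,"jaw": 50},
    {"offset": [0,0,0],"spin": 0,"jaw": 20},
    {"offset": [0,0,0],"spin": 0,"jaw": 20},
    {"offset": [0,0,0],"spin": 0,"jaw": 20},
    {"offset": [0,0,0],"spin": 0,"jaw": 20},
    {"offset": [0,0,0],"spin": 0,"jaw": 20},
    {"offset": [0,0,0],"spin": 0,"jaw": 20},
    {"offset": [0,0,0],"spin": 0,"jaw": 20},
    {"offset": [0,0,0],"spin": 0,"jaw": 20}
  ],
  "force": 45
}}

```text
clock: 44.3
eef_pos: [433.4, 131.0, 100.9]
eef_rot: [-3.142, 0.001, -2.818]
wrist_force: [-1.3, 0.1, 7.4]
finger_gap: 23.6
```

Emit:
{"fn": "drive_tool", "kwargs": {
  "rows": [
    {"offset": [0,0,-10],"spin": 0,"jaw": 20},
    {"offset": [0,0,-20],"spin": 0,"jaw": 20},
    {"offset": [0,0,-30],"spin": 0,"jaw": 20},
    {"offset": [0,0,-30],"spin": 0,"jaw": 20},
    {"offset": [-0.9,-13.8,0],"spin": 0,"jaw": 20},
    {"offset": [-1.7,-27.6,0],"spin": 0,"jaw": 20},
    {"offset": [-1.7,-27.6,0],"spin": 0,"jaw": 20},
    {"offset": [-1.7,-27.6,0],"spin": 0,"jaw": 20},
    {"offset": [-1.7,-27.6,0],"spin": 0,"jaw": 20},
    {"offset": [-1.7,-27.6,0],"spin": 0,"jaw": 20},
    {"offset": [-1.7,-27.6,0],"spin": 0,"jaw": 20},
    {"offset": [-1.7,-27.6,0],"spin": 0,"jaw": 20},
    {"offset": [-1.7,-27.6,0],"spin": 0,"jaw": 20},
    {"offset": [-1.7,-27.6,0],"spin": 0,"jaw": 20},
    {"offset": [-0.9,-13.8,0],"spin": 0,"jaw": 20},
    {"offset": [0,0,0],"spin": 0,"jaw": 20},
    {"offset": [0,0,0],"spin": 0,"jaw": 20}
  ]
}}

```text
clock: 46.0
eef_pos: [536.7, -124.7, 190.3]
eef_rot: [3.141, -0.0, -2.818]
wrist_force: [0.1, 0.6, -2.5]
finger_gap: 23.6
```

Run:
```python
from h import *
held((454.9,-152.5))
```

```text
ring only [ 508.7 -133.3] (317, 228) D 34.5 bore 23.8
pin top circle 454.9 -152.4 R 10.9 mean [ 454.9 -152.5] ztop 69.3
base 454.9 -152.4 [79. 79.] 50.6
bore in tool [29.4  0.5] shift to target [57.1 -1.1]
shift [0. 0. 0.] spin -161.4 | pos [ 536.7 -124.4  190.4] yaw -161.44 t 46.0 gap 23.6 F [-0.3  0.6 -3.5]
```

Emit:
{"fn": "drive_tool", "kwargs": {
  "rows": [
    {"offset": [16,-0.4,0],"spin": 0,"jaw": 20},
    {"offset": [25,-0.4,0],"spin": 0,"jaw": 20},
    {"offset": [16,-0.3,0],"spin": 0,"jaw": 20},
    {"offset": [0,0,8],"spin": 0,"jaw": 20},
    {"offset": [0,0,6],"spin": 0,"jaw": 20},
    {"offset": [0,0,0],"spin": 0,"jaw": 20},
    {"offset": [0,0,4],"spin": 0,"jaw": 20},
    {"offset": [0,0,3],"spin": 0,"jaw": 20},
    {"offset": [0,0,3],"spin": 0,"jaw": 20},
    {"offset": [0,0,2],"spin": 0,"jaw": 20},
    {"offset": [0,0,0],"spin": 0,"jaw": 20}
  ]
}}

```text
clock: 47.15
eef_pos: [483.2, -144.5, 163.9]
eef_rot: [3.141, -0.001, -2.818]
wrist_force: [-2.4, -0.5, -3.5]
finger_gap: 23.1
```

Run:
```python
from h import *
held((454.9,-152.5))
c=dict(np.load('last.npz')); cv2.imwrite('pics/w13.png',c['color'][60:400,100:600])
```

```text
ring only [ 455.1 -153. ] (317, 229) D 34.4 bore 24.0
pin top circle 458.1 -152.1 R 12.6 mean [ 457.4 -152. ] ztop 69.6
base 454.3 -152.7 [78.9 78.9] 50.6
bore in tool [29.3  0.9] shift to target [0.  0.5]
shift [0. 0. 0.] spin -161.5 | pos [ 483.2 -144.5  164. ] yaw -161.47 t 47.2 gap 23.5 F [-3.4 -0.  -4.1]
```

View pics/w13.png

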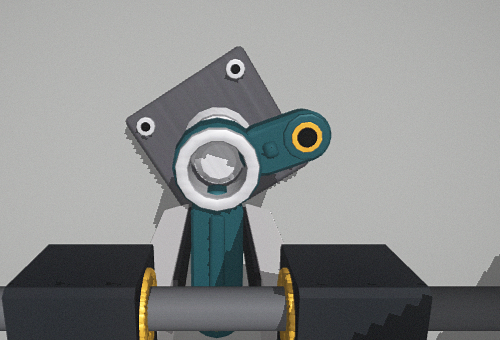

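Emit:
{"fn": "drive_tool", "kwargs": {
  "rows": [
    {"offset": [0,0.5,4],"spin": 0,"jaw": 20},
    {"offset": [0,0,4],"spin": 0,"jaw": 20},
    {"offset": [0,0,4],"spin": 0,"jaw": 20},
    {"offset": [0,0,4],"spin": 0,"jaw": 20},
    {"offset": [0,0,4],"spin": 0,"jaw": 20},
    {"offset": [0,0,4],"spin": 0,"jaw": 20},
    {"offset": [0,0,4],"spin": 0,"jaw": 20},
    {"offset": [0,0,3],"spin": 0,"jaw": 20},
    {"offset": [0,0,0],"spin": 0,"jaw": 20},
    {"offset": [0,0,0],"spin": 0,"jaw": 20}
  ]
}}

```text
clock: 48.2
eef_pos: [483.0, -144.1, 133.0]
eef_rot: [3.141, -0.001, -2.818]
wrist_force: [-4.0, -1.8, -4.9]
finger_gap: 23.7
```

Emit:
{"fn": "drive_tool", "kwargs": {
  "rows": [
    {"offset": [0,0,-5],"spin": 0,"jaw": 20},
    {"offset": [0,0,-10],"spin": 0,"jaw": 20},
    {"offset": [0,0,-20],"spin": 0,"jaw": 20},
    {"offset": [0,0,-25],"spin": 0,"jaw": 20},
    {"offset": [0,0,-30],"spin": 0,"jaw": 20},
    {"offset": [0,0,-30],"spin": 0,"jaw": 20},
    {"offset": [0,0,-12],"spin": 0,"jaw": 20},
    {"offset": [-24.5,8.8,0],"spin": 0,"jaw": 20},
    {"offset": [-24.5,8.8,0],"spin": 0,"jaw": 20},
    {"offset": [-24.5,8.8,0],"spin": 0,"jaw": 20},
    {"offset": [-24.5,8.8,0],"spin": 0,"jaw": 20},
    {"offset": [-24.5,8.8,0],"spin": 0,"jaw": 20},
    {"offset": [-24.5,8.8,0],"spin": 0,"jaw": 20},
    {"offset": [-24.5,8.8,0],"spin": 0,"jaw": 20},
    {"offset": [-24.5,8.8,0],"spin": 0,"jaw": 20},
    {"offset": [-24.5,8.8,0],"spin": 0,"jaw": 20}
  ]
}}

```text
clock: 49.8
eef_pos: [667.9, 2.0, 265.1]
eef_rot: [3.141, 0.0, -2.818]
wrist_force: [-0.8, -0.7, -2.4]
finger_gap: 23.8
```

Emit:
{"fn": "drive_tool", "kwargs": {
  "rows": [
    {"offset": [0,0,0],"spin": 8.2,"jaw": 20},
    {"offset": [0,0,0],"spin": 8.2,"jaw": 20},
    {"offset": [0,0,0],"spin": 8.2,"jaw": 20},
    {"offset": [0,0,0],"spin": 8.2,"jaw": 20},
    {"offset": [0,0,0],"spin": 8.2,"jaw": 20},
    {"offset": [0,0,0],"spin": 8.2,"jaw": 20},
    {"offset": [0,0,0],"spin": 8.2,"jaw": 20},
    {"offset": [0,0,0],"spin": 8.2,"jaw": 20},
    {"offset": [0,0,0],"spin": 8.2,"jaw": 20},
    {"offset": [0,0,0],"spin": 8.2,"jaw": 20},
    {"offset": [0,0,0],"spin": 8.2,"jaw": 20},
    {"offset": [0,0,0],"spin": 8.2,"jaw": 20},
    {"offset": [0,0,0],"spin": 8.2,"jaw": 20},
    {"offset": [0,0,0],"spin": 0,"jaw": 20},
    {"offset": [0,0,0],"spin": 0,"jaw": 20}
  ]
}}

```text
clock: 51.3
eef_pos: [667.1, 1.2, 265.1]
eef_rot: [-3.142, -0.0, 1.609]
wrist_force: [0.4, -0.8, -1.8]
finger_gap: 23.3
```

Run:
```python
from h import *
held((666.6,29.7),near=0)
c=dict(np.load('last.npz')); lever(c,119); cv2.imwrite('pics/w14.png',c['color'][60:400,100:600])
import plan
r=np.radians
print(np.round(plan.margins(np.array([25,1.5,r(-176.5),9,1.8,r(-11.5),26.5,-10,r(-183.8),10.7,7.5,r(-88)]),(1,4,3,6)),1))
```

```text
ring only [666.7  32.3] (317, 229) D 34.4 bore 24.0
pan 651.8 39.2 R 30.4 mean [648.2  42.8] z 58.8 907
bore in tool [31.2  0.7] shift to target [-2.6 -0.2]
shift [0. 0. 0.] spin 92.2 | pos [667.1   1.2 265.2] yaw 92.17 t 51.4 gap 23.6 F [-0.4  0.1 -3.2]
[14.8 16.7 18.4 19.   7.5  8.8  8.4  7.   7.4  7.4]
```

View pics/w14.png

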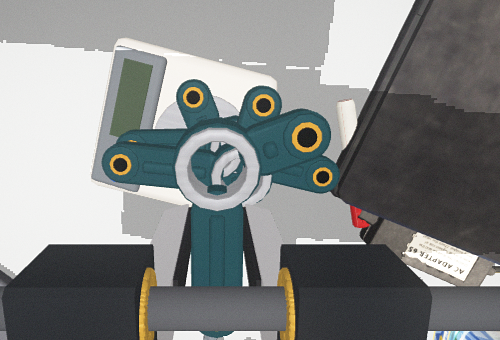

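The pile is under the held lever as planned, with the held ring at crop (217,168) and the earlier arms fanned below. Margins are at least 7 mm, so I lower.

Emit:
{"fn": "drive_tool", "kwargs": {
  "rows": [
    {"offset": [-2.6,-0.2,12],"spin": 0,"jaw": 20},
    {"offset": [0,0,14],"spin": 0,"jaw": 20},
    {"offset": [0,0,9],"spin": 0,"jaw": 20},
    {"offset": [0,0,5],"spin": 0,"jaw": 20},
    {"offset": [0,0,3],"spin": 0,"jaw": 20},
    {"offset": [0,0,1],"spin": 0,"jaw": 20},
    {"offset": [0,0,0],"spin": 0,"jaw": 20},
    {"offset": [0,0,0],"spin": 0,"jaw": 20}
  ]
}}

```text
clock: 52.15
eef_pos: [667.1, -1.5, 221.8]
eef_rot: [3.141, 0.0, 1.605]
wrist_force: [1.0, 0.3, -2.4]
finger_gap: 23.7
```

Run:
```python
from h import *
held((666.6,29.7),near=0)
```

```text
ring only [666.9  29.7] (317, 229) D 34.5 bore 24.1
pan 652.0 39.1 R 30.5 mean [649.9  41.8] z 58.9 1271
bore in tool [31.1  0.8] shift to target [ 0.1 -0.3]
shift [0. 0. 0.] spin 91.9 | pos [667.1  -1.5 221.8] yaw 91.94 t 52.2 gap 23.4 F [-0.4  0.1 -3. ]
```

Emit:
{"fn": "drive_tool", "kwargs": {
  "rows": [
    {"offset": [0,0,1],"spin": 0,"jaw": 20},
    {"offset": [0,0,0.6],"spin": 0,"jaw": 20},
    {"offset": [0,0,0],"spin": 0,"jaw": 20},
    {"offset": [0,0,0],"spin": 0,"jaw": 26},
    {"offset": [0,0,0],"spin": 0,"jaw": 30},
    {"offset": [0,0,0],"spin": 0,"jaw": 36},
    {"offset": [0,0,0],"spin": 0,"jaw": 40},
    {"offset": [0,0,0],"spin": 0,"jaw": 40},
    {"offset": [0,0,-5],"spin": 0,"jaw": 40},
    {"offset": [0,0,-15],"spin": 0,"jaw": 40},
    {"offset": [0,0,-25],"spin": 0,"jaw": 50},
    {"offset": [0,0,-35],"spin": 0,"jaw": 50},
    {"offset": [0,0,0],"spin": 0,"jaw": 50},
    {"offset": [0,0,0],"spin": 0,"jaw": 50}
  ]
}}

```text
clock: 53.6
eef_pos: [667.1, -1.5, 301.3]
eef_rot: [3.139, 0.0, 1.605]
wrist_force: [-0.1, -0.2, 0.7]
finger_gap: 50.2
```

Run:
```python
from h import *
c=cam('wrist'); np.savez('last.npz',**c)
for r in lever(c,139):
    if r[1]: tilt(c,r[0],r[1][0],139)
go(603+28*.962,192.9-28*.275,300,164.2)
```

```text
lever bore [666.6  28.9] px (316, 201) long ang -88.3 diff [109.2] r 72.7 [39.8] ringD 34.6 boreD 24.7
long arm slope deg -0.5 height 132.9 2144
shift [ 1.878e+02 -3.060e+01 -1.000e-01] spin -72.3 | pos [666.9  -1.5 299.9] yaw 91.93 t 53.6 gap 50.0 F [-0.   0.  -0.2]
```

Emit:
{"fn": "drive_tool", "kwargs": {
  "rows": [
    {"offset": [24,-4,0],"spin": 0,"jaw": 50},
    {"offset": [24,-4,0],"spin": 0,"jaw": 50},
    {"offset": [24,-4,0],"spin": 0,"jaw": 50},
    {"offset": [24,-4,0],"spin": 0,"jaw": 50},
    {"offset": [24,-4,0],"spin": 0,"jaw": 50},
    {"offset": [24,-4,0],"spin": 0,"jaw": 50},
    {"offset": [24,-4,0],"spin": 0,"jaw": 50},
    {"offset": [20,-3,0],"spin": 0,"jaw": 50},
    {"offset": [0,0,0],"spin": -8.03,"jaw": 50},
    {"offset": [0,0,0],"spin": -8.03,"jaw": 50},
    {"offset": [0,0,0],"spin": -8.03,"jaw": 50},
    {"offset": [0,0,0],"spin": -8.03,"jaw": 50},
    {"offset": [0,0,0],"spin": -8.03,"jaw": 50},
    {"offset": [0,0,0],"spin": -8.03,"jaw": 50},
    {"offset": [0,0,0],"spin": -8.03,"jaw": 50},
    {"offset": [0,0,0],"spin": -8.03,"jaw": 50},
    {"offset": [0,0,0],"spin": -8.03,"jaw": 50},
    {"offset": [0,0,0],"spin": 0,"jaw": 50}
  ]
}}

```text
clock: 55.45
eef_pos: [629.5, 185.3, 298.7]
eef_rot: [-3.141, -0.002, 2.868]
wrist_force: [-0.7, -0.5, -0.7]
finger_gap: 49.8
```

Emit:
{"fn": "drive_tool", "kwargs": {
  "rows": [
    {"offset": [0,0,25],"spin": 0,"jaw": 50},
    {"offset": [0,0,25],"spin": 0,"jaw": 50},
    {"offset": [0,0,25],"spin": 0,"jaw": 50},
    {"offset": [0,0,25],"spin": 0,"jaw": 50},
    {"offset": [0,0,0],"spin": 0,"jaw": 50},
    {"offset": [0,0,0],"spin": 0,"jaw": 50}
  ]
}}

```text
clock: 56.05
eef_pos: [629.7, 185.4, 200.0]
eef_rot: [-3.141, -0.001, 2.863]
wrist_force: [0.5, -0.7, 1.2]
finger_gap: 50.0
```

Run:
```python
from h import *
W=np.load('topW.npy'); m=(W[...,2]>80)&(W[...,2]<115)&(W[...,0]>500)&(W[...,0]<800)&(W[...,1]>80)&(W[...,1]<330); P=W[m]; print('tall',P.min(0).round(),P.max(0).round(),len(P))
c=cam('wrist'); np.savez('last.npz',**c); 
for r in lever(c,20):
    if r[1]: grasp(r)
```

```text
tall [594. 178.  80.] [799. 308. 115.] 491
lever bore [602.3 193.3] px (315, 197) long ang -16.6 diff [-113.8] r 73.0 [40.] ringD 33.5 boreD 22.7
ring only [637.8 340.2] (546, 188) D 30.0 bore 22.4
shift [  0.9  -0.4 101.2] spin 0.7 | pos [630.  185.4 201. ] yaw 164.1 t 56.1 gap 49.8 F [-0.  -0.4 -0.4]
```

Run:
```python
from h import *
W=np.load('topW.npy'); m=((W[...,2]>70)&(W[...,2]<130)&(W[...,0]>500)&(W[...,0]<820)&(W[...,1]>80)&(W[...,1]<330)).astype(np.uint8)
n,l,s,c=cv2.connectedComponentsWithStats(m)
for i in range(1,n):
    if s[i,4]>4: P=W[l==i]; print(P.min(0).round(),P.max(0).round(),len(P))
```

```text
[708. 178.  70.] [819. 259. 112.] 567
[590. 279.  70.] [625. 330. 130.] 145
```

Run:
```python
from h import *
W=world(dict(np.load('last.npz'))).reshape(-1,3); T=np.load('topW.npy').reshape(-1,3)
for n,P in (('wrist',W),('top',T)):
    for lo in (60,80,95):
        q=P[(P[:,2]>lo)&(P[:,2]<400)&(P[:,0]>560)&(P[:,0]<690)&(P[:,1]>255)&(P[:,1]<345)]
        if len(q): print(n,lo,len(q),q.min(0).round(),q.max(0).round(),'y1%',np.percentile(q[:,1],2).round())
```

```text
wrist 60 4944 [589. 255.  60.] [656. 324. 206.] y1% 256.0
wrist 80 3333 [594. 255.  80.] [656. 324. 206.] y1% 255.0
wrist 95 2613 [598. 255.  95.] [656. 324. 206.] y1% 255.0
top 60 183 [589. 279.  61.] [631. 345. 130.] y1% 281.0
top 80 106 [594. 284.  80.] [631. 345. 130.] y1% 288.0
top 95 82 [598. 289.  96.] [631. 345. 130.] y1% 290.0
```

Emit:
{"fn": "drive_tool", "kwargs": {
  "rows": [
    {"offset": [-6.1,-1,20],"spin": 0.7,"jaw": 50},
    {"offset": [0,0,25],"spin": 0,"jaw": 50},
    {"offset": [0,0,20],"spin": 0,"jaw": 50},
    {"offset": [0,0,15],"spin": 0,"jaw": 50},
    {"offset": [0,0,0],"spin": 0,"jaw": 50}
  ]
}}

```text
clock: 56.6
eef_pos: [635.0, 182.7, 118.8]
eef_rot: [-3.141, -0.002, 2.853]
wrist_force: [-0.4, -0.7, -0.1]
finger_gap: 50.0
```

Emit:
{"fn": "drive_tool", "kwargs": {
  "rows": [
    {"offset": [0,0,8],"spin": 0,"jaw": 50},
    {"offset": [0,0,7],"spin": 0,"jaw": 50},
    {"offset": [0,0,4.5],"spin": 0,"jaw": 50},
    {"offset": [0,0,0],"spin": 0,"jaw": 50},
    {"offset": [0,0,0],"spin": 0,"jaw": 20},
    {"offset": [0,0,0],"spin": 0,"jaw": 20},
    {"offset": [0,0,0],"spin": 0,"jaw": 20},
    {"offset": [0,0,0],"spin": 0,"jaw": 20},
    {"offset": [0,0,0],"spin": 0,"jaw": 20},
    {"offset": [0,0,0],"spin": 0,"jaw": 20},
    {"offset": [0,0,0],"spin": 0,"jaw": 20},
    {"offset": [0,0,0],"spin": 0,"jaw": 20}
  ],
  "force": 45
}}

```text
clock: 57.8
eef_pos: [635.4, 182.7, 100.5]
eef_rot: [3.141, 0.0, 2.854]
wrist_force: [-0.6, -0.3, 3.7]
finger_gap: 23.4
```

Run:
```python
from h import *
go(445,346,250,165)
c=cam('wrist'); lever(c)
c=cam('top'); W=world(c); m=((W[...,0]>340)&(W[...,0]<560)&(W[...,1]>215)&(W[...,1]<480)&(W[...,2]>20)&(W[...,2]<40)).astype(np.uint8)
h=cv2.cvtColor(c['color'],cv2.COLOR_BGR2HSV); r=((h[...,0]<8)|(h[...,0]>172))&(h[...,1]>120)
q=W[r&(m>0)][:,:2].astype(np.float32); print('tray',cv2.minAreaRect(q)); pin(c,(454,-152)); cv2.imwrite('pics/top2.png',c['color'])
```

```text
shift [ 228.8  102.5 -149.6] spin -1.5 | pos [635.4 182.7 100.5] yaw 163.5 t 57.8 gap 23.4 F [-0.6 -0.3  3.7]
ring only [602.2 193.7] (316, 216) D 33.9 bore 23.1
tray ((478.2728271484375, 398.35260009765625), (158.94775390625, 166.4939422607422), 88.3292236328125)
pin top circle 454.1 -154.2 R 11.1 mean [ 454.1 -154.1] ztop 69.3
base 454.9 -152.6 [82.2 79.9] 50.7
```

Emit:
{"fn": "drive_tool", "kwargs": {
  "rows": [
    {"offset": [0,0,-10],"spin": 0,"jaw": 20},
    {"offset": [0,0,-20],"spin": 0,"jaw": 20},
    {"offset": [0,0,-30],"spin": 0,"jaw": 20},
    {"offset": [0,0,-35],"spin": 0,"jaw": 20},
    {"offset": [0,0,-35],"spin": 0,"jaw": 20},
    {"offset": [0,0,-30],"spin": 0,"jaw": 20},
    {"offset": [-0.5,-14,0],"spin": 0,"jaw": 20},
    {"offset": [-0.5,-28.7,0],"spin": 0,"jaw": 20},
    {"offset": [-0.5,-28.7,0],"spin": 0,"jaw": 20},
    {"offset": [-0.5,-28.7,0],"spin": 0,"jaw": 20},
    {"offset": [-0.5,-28.7,0],"spin": 0,"jaw": 20},
    {"offset": [-0.5,-28.7,0],"spin": 0,"jaw": 20},
    {"offset": [-0.5,-28.7,0],"spin": 0,"jaw": 20},
    {"offset": [-0.5,-28.7,0],"spin": 0,"jaw": 20},
    {"offset": [-0.5,-28.7,0],"spin": 0,"jaw": 20},
    {"offset": [-0.5,-28.7,0],"spin": 0,"jaw": 20},
    {"offset": [-0.5,-28.7,0],"spin": 0,"jaw": 20},
    {"offset": [-0.5,-28.7,0],"spin": 0,"jaw": 20},
    {"offset": [-0.5,-28.7,0],"spin": 0,"jaw": 20},
    {"offset": [-0.5,-14,0],"spin": 0,"jaw": 20}
  ]
}}

```text
clock: 59.9
eef_pos: [534.9, -178.3, 259.1]
eef_rot: [-3.142, -0.002, 2.852]
wrist_force: [-0.1, -0.1, -2.4]
finger_gap: 23.2
```

Emit:
{"fn": "drive_tool", "kwargs": {
  "rows": [
    {"offset": [0,0,25],"spin": 0,"jaw": 20},
    {"offset": [0,0,25],"spin": 0,"jaw": 20},
    {"offset": [0,0,20],"spin": 0,"jaw": 20},
    {"offset": [0,0,0],"spin": 0,"jaw": 20},
    {"offset": [0,0,0],"spin": 0,"jaw": 20}
  ]
}}

```text
clock: 60.4
eef_pos: [536.2, -176.2, 190.3]
eef_rot: [3.141, -0.001, 2.854]
wrist_force: [-0.5, -0.4, -2.2]
finger_gap: 23.3
```

Run:
```python
from h import *
held((454.9,-152.5))
```

```text
ring only [ 502.7 -165.3] (316, 216) D 34.3 bore 19.3
pin top circle 454.9 -152.6 R 10.9 mean [ 454.8 -152.6] ztop 69.4
base 454.9 -152.5 [79. 79.] 50.7
bore in tool [35.5  1. ] shift to target [49.5 -1.3]
shift [0. 0. 0.] spin 163.5 | pos [ 536.4 -176.3  191.1] yaw 163.51 t 60.5 gap 23.4 F [ 0.9  0.6 -1.7]
```

Emit:
{"fn": "drive_tool", "kwargs": {
  "rows": [
    {"offset": [15,-0.4,0],"spin": 0,"jaw": 20},
    {"offset": [20,-0.5,0],"spin": 0,"jaw": 20},
    {"offset": [14.5,-0.4,0],"spin": 0,"jaw": 20},
    {"offset": [0,0,8],"spin": 0,"jaw": 20},
    {"offset": [0,0,7],"spin": 0,"jaw": 20},
    {"offset": [0,0,4.5],"spin": 0,"jaw": 20},
    {"offset": [0,0,0],"spin": 0,"jaw": 20},
    {"offset": [0,0,1],"spin": 0,"jaw": 20},
    {"offset": [0,0,1],"spin": 0,"jaw": 20},
    {"offset": [0,0,0],"spin": 0,"jaw": 20},
    {"offset": [0,0,0],"spin": 0,"jaw": 20}
  ]
}}

```text
clock: 61.55
eef_pos: [488.5, -163.6, 169.0]
eef_rot: [-3.142, 0.0, 2.854]
wrist_force: [-0.7, 0.6, 0.1]
finger_gap: 23.4
```

Emit:
{"fn": "drive_tool", "kwargs": {
  "rows": [
    {"offset": [0,0,1],"spin": 0,"jaw": 20},
    {"offset": [0,0,0],"spin": 0,"jaw": 20},
    {"offset": [0,0,0],"spin": 0,"jaw": 20}
  ]
}}

```text
clock: 61.85
eef_pos: [488.4, -163.5, 167.9]
eef_rot: [-3.142, 0.0, 2.854]
wrist_force: [-2.0, 0.9, 4.3]
finger_gap: 23.3
```

Run:
```python
from h import *
held((454.9,-152.5))
```

```text
ring only [ 455.4 -152.8] (316, 217) D 34.7 bore 19.4
pin top circle 457.6 -153.5 R 10.2 mean [ 457.7 -153.4] ztop 69.8
base 454.3 -152.4 [78.9 78.9] 50.7
bore in tool [34.7  0.9] shift to target [0.6 0.1]
shift [0. 0. 0.] spin 163.5 | pos [ 488.4 -163.5  167.9] yaw 163.5 t 61.9 gap 23.3 F [-1.5  0.7  4.3]
```

Emit:
{"fn": "drive_tool", "kwargs": {
  "rows": [
    {"offset": [0.5,0.1,0],"spin": 0,"jaw": 20},
    {"offset": [0,0,1],"spin": 0,"jaw": 20},
    {"offset": [0,0,0],"spin": 0,"jaw": 20},
    {"offset": [0,0,0],"spin": 0,"jaw": 20}
  ]
}}

```text
clock: 62.3
eef_pos: [488.0, -163.3, 166.9]
eef_rot: [-3.141, 0.0, 2.854]
wrist_force: [-1.8, -0.1, 5.6]
finger_gap: 23.6
```

Emit:
{"fn": "drive_tool", "kwargs": {
  "rows": [
    {"offset": [0,0,-10],"spin": 0,"jaw": 20},
    {"offset": [0,0,-20],"spin": 0,"jaw": 20},
    {"offset": [0,0,-30],"spin": 0,"jaw": 20},
    {"offset": [0,0,-20],"spin": 0,"jaw": 20},
    {"offset": [0,0,0],"spin": 0,"jaw": 20}
  ]
}}

```text
clock: 62.8
eef_pos: [488.6, -163.5, 249.4]
eef_rot: [-3.141, 0.005, 2.854]
wrist_force: [0.9, 0.6, -3.2]
finger_gap: 23.4
```

Run:
```python
from h import *
held((454.9,-152.5))
c=cam('top'); cv2.imwrite('pics/top3.png',cv2.resize(c['color'][90:390,110:540],(800,558)))
go(440,250,249,163.5)
```

```text
ring only [ 456. -153.] (316, 216) D 35.1 bore 19.4
pin top circle 462.3 -154.6 R 6.9 mean [ 462.6 -154.7] ztop 68.4
base 454.3 -152.4 [79.2 79.2] 50.6
bore in tool [33.7  0.8] shift to target [1.2 0.1]
shift [0. 0. 0.] spin 163.5 | pos [ 488.1 -163.3  247.4] yaw 163.5 t 62.9 gap 23.4 F [-0.4  1.2 -2.7]
shift [163.1 382.6  -2.8] spin 0.0 | pos [ 487.8 -163.2  246.2] yaw 163.5 t 62.9 gap 23.2 F [ 0.2 -0.  -2.6]
```

View pics/top3.png

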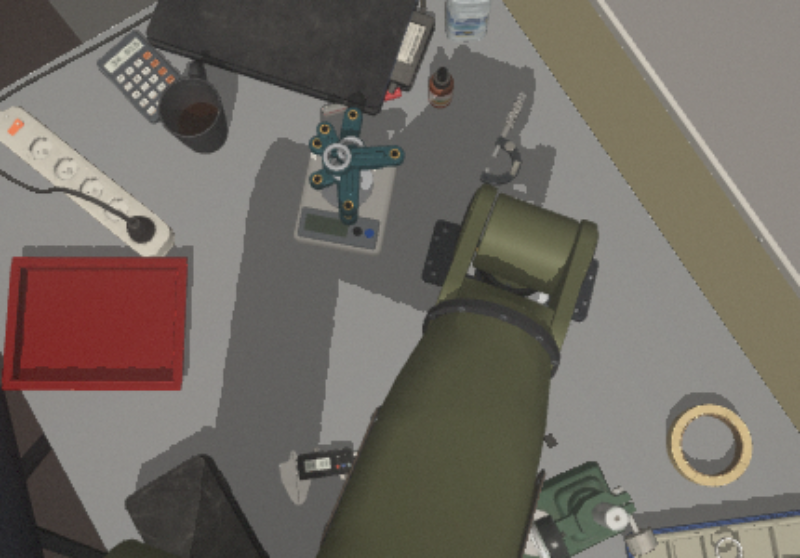

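Emit:
{"fn": "drive_tool", "kwargs": {
  "rows": [
    {"offset": [8.4,26.9,0],"spin": 0,"jaw": 20},
    {"offset": [8.4,26.9,0],"spin": 0,"jaw": 20},
    {"offset": [8.4,26.9,0],"spin": 0,"jaw": 20},
    {"offset": [8.4,26.9,0],"spin": 0,"jaw": 20},
    {"offset": [8.4,26.9,0],"spin": 0,"jaw": 20},
    {"offset": [8.4,26.9,0],"spin": 0,"jaw": 20},
    {"offset": [8.4,26.9,0],"spin": 0,"jaw": 20},
    {"offset": [8.4,26.9,0],"spin": 0,"jaw": 20},
    {"offset": [8.4,26.9,0],"spin": 0,"jaw": 20},
    {"offset": [8.4,26.9,0],"spin": 0,"jaw": 20},
    {"offset": [8.4,26.9,0],"spin": 0,"jaw": 20},
    {"offset": [8.4,26.9,0],"spin": 0,"jaw": 20},
    {"offset": [8.4,26.9,0],"spin": 0,"jaw": 20},
    {"offset": [8.4,26.9,0],"spin": 0,"jaw": 20},
    {"offset": [8.4,26.9,0],"spin": 0,"jaw": 20},
    {"offset": [8.4,26.9,0],"spin": 0,"jaw": 20},
    {"offset": [8.4,26.9,0],"spin": 0,"jaw": 20},
    {"offset": [8.4,26.9,0],"spin": 0,"jaw": 20},
    {"offset": [0,0,0],"spin": 0,"jaw": 20},
    {"offset": [0,0,0],"spin": 0,"jaw": 20}
  ]
}}

```text
clock: 64.9
eef_pos: [480.1, 343.9, 245.0]
eef_rot: [-3.139, -0.002, 2.855]
wrist_force: [0.7, -0.3, -3.6]
finger_gap: 23.7
```

Run:
```python
from h import *
c=cam('top'); print('tray c (top)',ray(c,np.array((97,323))*.5375+[110,90],30).round(), 'corners',ray(c,np.array([(13,258),(188,258),(4,389),(181,389)])*.5375+[110,90],30)[:,:2].round().tolist())
held((450,355))
c=dict(np.load('last.npz')); cv2.imwrite('pics/w15.png',c['color'])
```

```text
tray c (top) [[481. 355.  30.]] corners [[572.0, 470.0], [565.0, 235.0], [397.0, 474.0], [391.0, 242.0]]
ring only [446.8 354.2] (316, 216) D 34.8 bore 18.9
no pin
bore in tool [35.4  1.1] shift to target [-2.8  1.7]
shift [0. 0. 0.] spin 163.5 | pos [480.4 343.1 245.8] yaw 163.48 t 65.0 gap 23.1 F [-0.6  0.6 -2.2]
```

View pics/w15.png

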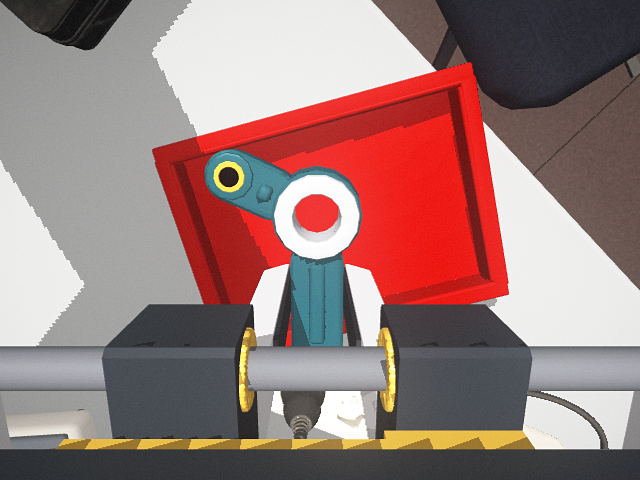

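The wrist view shows the small-bore lever at (316,213) over the tray, which was knocked and now spans (155,150) to (505,295). I shift 12 mm to centre it and lower.

Emit:
{"fn": "drive_tool", "kwargs": {
  "rows": [
    {"offset": [-12,1.5,15],"spin": 0,"jaw": 20},
    {"offset": [0,0,25],"spin": 0,"jaw": 20},
    {"offset": [0,0,25],"spin": 0,"jaw": 20},
    {"offset": [0,0,25],"spin": 0,"jaw": 20},
    {"offset": [0,0,20],"spin": 0,"jaw": 20},
    {"offset": [0,0,15],"spin": 0,"jaw": 20},
    {"offset": [0,0,8],"spin": 0,"jaw": 20},
    {"offset": [0,0,4],"spin": 0,"jaw": 20},
    {"offset": [0,0,0],"spin": 0,"jaw": 20},
    {"offset": [0,0,0],"spin": 0,"jaw": 20}
  ]
}}

```text
clock: 66.0
eef_pos: [492.7, 342.1, 110.6]
eef_rot: [3.141, 0.001, 2.854]
wrist_force: [-0.0, -0.6, -2.0]
finger_gap: 23.2
```

Emit:
{"fn": "drive_tool", "kwargs": {
  "rows": [
    {"offset": [0,0,2],"spin": 0,"jaw": 20},
    {"offset": [0,0,2],"spin": 0,"jaw": 20},
    {"offset": [0,0,0],"spin": 0,"jaw": 20},
    {"offset": [0,0,0],"spin": 0,"jaw": 26},
    {"offset": [0,0,0],"spin": 0,"jaw": 32},
    {"offset": [0,0,0],"spin": 0,"jaw": 40},
    {"offset": [0,0,0],"spin": 0,"jaw": 45},
    {"offset": [0,0,-5],"spin": 0,"jaw": 45},
    {"offset": [0,0,-20],"spin": 0,"jaw": 45},
    {"offset": [0,0,-35],"spin": 0,"jaw": 45},
    {"offset": [0,0,-40],"spin": 0,"jaw": 45},
    {"offset": [0,0,-40],"spin": 0,"jaw": 45},
    {"offset": [0,-20,-20],"spin": 0,"jaw": 45},
    {"offset": [0,-30,0],"spin": 0,"jaw": 45},
    {"offset": [0,-30,0],"spin": 0,"jaw": 45},
    {"offset": [0,-30,0],"spin": 0,"jaw": 45},
    {"offset": [0,-30,0],"spin": 0,"jaw": 45},
    {"offset": [0,0,0],"spin": 0,"jaw": 45}
  ]
}}

```text
clock: 67.8
eef_pos: [452.1, 205.5, 266.4]
eef_rot: [3.142, 0.001, 2.852]
wrist_force: [0.2, -0.6, -1.1]
finger_gap: 45.1
```

Run:
```python
from h import *
go(450,200,250,163.5)
c=cam('top'); W=world(c)
print('tray lever:'); lever(c,25); print('pile top:'); lever(c,139)
s=cam('scene'); i=np.hstack([cv2.resize(c['color'][140:320,100:360],(400,277)),cv2.resize(s['color'][200:380,100:360],(400,277))]); cv2.imwrite('pics/end.png',i)
```

```text
shift [ 0.4 -5.9 16.4] spin -0.1 | pos [452.1 205.5 266.4] yaw 163.39 t 67.8 gap 45.1 F [ 0.2 -0.6 -1.1]
tray lever:
ring only [ 452.7 -153.6] (369, 269) D 31.8 bore 3.1
ring only [667.7 368.3] (159, 191) D 27.2 bore 3.2
ring only [695.7 404.5] (146, 181) D 29.8 bore 6.3
pile top:
ring only [665.1  26.8] (290, 174) D 31.4 bore 0.0
```

View pics/end.png

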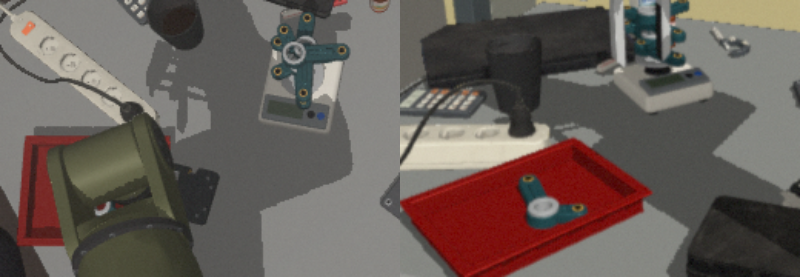

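The pile of four stands level on the pan (crop 295,52), the reject lies flat in the tray (crop 543,207), and the gripper is clear. I hand in.

```bash
python3 -c "
from h import *
print(manip.sign_off(), manip.read_state()['clock'])"
```

```text
the job is handed in; nothing more can be done
the job is handed in; nothing more can be done
```

I sorted all five levers on the go pin and handed the job in at about 68 s of the 210 s. Four were good and are piled on the scale pan, and one was a reject and is in the red tray.

- **Good levers:** Cranks 1, 4, 3 and 6 each slid down over the pin to within about 3 mm of the seat, almost without force. I stopped there rather than pressing them onto it. They went onto the pan in that order, offset and turned so each balances on the boss below. As each went down, its bore was within about 30 mm of the pan centre. I measured the slope of the long arm on the upper three, and it was at most 0.5°. The first lever's slope was not measured.
- **Reject:** The fifth lever, crank 2 by its shape, stopped on the pin's taper. It was about 67 mm up with roughly 8 N of push, and its bore measured about 19 mm. It lies flat in the tray. The tray had been knocked about 4 cm during the run, so I found it again before placing the lever.

The last pictures, from the top and scene cameras, showed the pile standing on the pan, the reject flat in the tray, and the mug and micrometer in place. The tape was outside that last picture; it was in place in the top view about 5 s earlier. The gripper was clear of everything. In that final check the lever detector picked up only the pile's top ring, and the arm hid the tray lever from above, so I judged the tray lever by eye from the scene view.

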